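Hold a degreased threaded insert over the glue cup with sprung tongs

ROBOT

A 6-joint arm with a two-finger parallel gripper is mounted at the origin on the work surface; the furniture and walls round the work are solid. World frame = base frame: x ahead of the robot, y to its left, z up, the work surface at z = 0. Lengths are in m, angles in rad, forces in N, time in s.
With the tool pointing down it reaches from about 0.25 to 0.725 m from the base axis. Payload 4 kg.
Tool frame: the origin (TCP) lies between the finger pads; the fingertips stand 8 mm ahead of it and the grasp point (between the pads) lies 11 mm behind it; z points along the fingers, y is the direction in which the jaws open and shut (so a half turn about z gives the same grasp; the last joint's range is limited). The gripper opens to 85 mm and grips with 20 to 120 N. Pads are 22 mm wide; open, the fingers measure 114 mm over their backs; the gripper's body (76 mm by 85 mm) begins 54 mm behind the grasp point. The pads swing forward as they close: fully open they stand 13 mm farther back than shut.
Start: joints at [-1.11, 0.241, 0.005, 1.335, 0, 1.571], TCP at [0.222, -0.448, 0.212] pointing down, gripper open.
Joint ranges: [-2.72, 2.72], [-1.05, 1.87], [-1.09, 1.28], [-1.99, 2.15], [-1.42, 1.44], [-3.14, 3.14]. Speed limits (rad/s): [2.79, 2.79, 3.14, 3.14, 3.14, 3.14].

INTERFACE

Orientations are given as a unit quaternion [x, y, z, w].
In Python, from workcell import * gives the robot as it stands.
- The arm moves only by the tool send_rows, never from a script. Its argument "increments" is a list that holds one entry, the list of rows, each a list of 6 numbers: the shift along the tool's x, y, z in units of 50 mm (1.0 is 50 mm), then the turn, a rotation vector about the tool's x, y, z in units of 10 degrees (1.0 is 10 degrees). In form: [[[x, y, z, ax, ay, az], ...]]. A call has 1 to 8 rows; each row shifts and turns the commanded pose from where the row before left it, along the tool's axes as they then stand; what a row does not reach is not made up. A row lasts 1/8 s, in which the tool goes at most 62.5 mm and 10.7 degrees, less where a joint would pass 70% of its speed; a pose out of reach is approached as far as the arm can. A call with a number of a shift or a turn outside -1 to 1 is refused whole. A call with a gripper value outside its range is refused whole. "grip" is the closure, from 0 (fully open) to 1 (shut), set as the call begins (left out, the last holds). The fingers move at their own pace and stop on an object; the grip force is fixed at half the most. Time passes only in rows, so rows that do not move let the fingers close. It gives the time, the measured TCP pose, the force and the opening at its end, in the units of the state.
- get_obs(): the state, without advancing time (a new reading comes with each control period).
- camera(name): name is "side" or "top"; returns a dict with "color" (400x640x3 uint8, red, green, blue), "z_map" (400x640 float32, m along the optical axis (not along the pixel's ray), 0 where there is no reading), "intrinsics" (3x3 intrinsics, pixels), "pose" (4x4, takes a point from camera to world coordinates). Camera axes: x right, y down, z forward; pixel columns grow to the right and rows downward; lengths in m; the calibration is good to about 2 mm. A picture is of the moment at which its call begins.
- job_done(): hands the job in, once; it reports no verdict.
The state is a dict: "clock": time; "joint_pos": joint angles; "joint_vel": joint speeds; "tau": joint torques, N m; "eef_pos": TCP position; "tool_rot": TCP orientation; "ft_force": force on the tool from outside, world axes, zero at the start; "ft_torque": the same for the moment, N m; "grip_width": finger opening in m.
Only numpy, scipy, OpenCV 4.12 (cv2) and the standard library are available. Lean on these libraries where they do the work, as an engineer would, in place of code of your own. Each camera call takes 0.05 s, during which the arm holds its last target.

TASK

The collared brass insert in the steel tray has been degreased for bonding, so bare fingers must not touch it. Take the sprung tongs out of their wooden block, squeeze their jaws shut on the insert (the larger, taller of the two brass parts, with a wide collar on top), lift it out while leaving the other two parts in the tray standing where they are, and hold it upright and still a little above the mouth of the mixing cup, centred over the cup and not dipped into it, so that epoxy can be brushed on with the drips falling into the cup. Finish like that, still holding the squeezed tongs with the insert in their jaws; do not knock the cup.

Things in the scene. Friction and masses are not known exactly. Their poses are not given: they have to be found in the camera images.
- tongs_grip (a point): Sprung scissor tongs, 165 mm tall, standing jaws down in the slot of the wooden block. Point midway between the two black rubber-dipped handles (each 15 mm wide, 50 mm high), 25 mm below their tops, 140 mm above the jaw tips, 55 mm above the pivot. z is up along the tongs; handles and jaws open and close along y. Over the handles they measure 55 mm here and 61 mm at the top when open.
- tongs_jaw (a point): The middle between the two jaws of the tongs, 132 mm straight below tongs_grip, 8 mm above the jaw tips. Same axes. Each jaw is a shallow upright V, 16 mm high and 20 mm wide, that centres a round part. Open, the clear gap between them is 40 mm (48 mm at the bottom of the Vs; about 30 mm while carried lightly squeezed) and they are 60 mm wide over all.
- tongs_l (a joint): Closing angle of one arm of the tongs (the other moves with it): 0 open, 0.07 carried lightly squeezed, about 0.16 rad with the jaws on the insert's 22 mm collar, 0.20 rad shut as far as they go.
- slot_mouth (a point): Middle of the slot's mouth in the top of the wooden block (66 x 140 x 50 mm, on the bench, fixed). The slot is 24 x 68 mm, long side along y of this point, and 35 mm deep; the tongs stand on its floor, 15 mm above the bench. 29 mm behind the slot (+x of this point) three drill bits stand in a row, at most 28 mm above the block.
- tray_floor (a point): Middle of the inner floor of the flat steel parts tray (fixed; 104 mm along x of this point, 220 mm along y, walls 3 mm thick and 15 mm high, floor 3 mm above the bench). Three small parts stand in it, side by side along its y about 60 mm apart, in any order.
- insert_mid (a point): The collared brass insert, centre half-way up. Upright, 34 mm tall, 0.05 kg: a ridged barrel 18 mm in diameter and 24 mm tall under a smooth collar 22 mm in diameter and 10 mm tall with a hole in its top. z is up along it.
- insert_collar (a point): Centre of the insert's collar, 12 mm above insert_mid and 5 mm below the top.
- sleeve_mid (a point): A small plain brass sleeve without a collar, 14 mm in diameter, 12 mm tall, centre half-way up; to be left standing.
- bolt_mid (a point): A steel hexagon bolt standing on its head, 40 mm tall, head 20 mm wide, shank 10 mm, centre half-way up; to be left standing.
- cup_mouth (a point): Centre of the mouth of the white mixing cup (dark hardened resin in the bottom), level with its rim. The cup is 75 mm tall, 72 mm wide at the rim, about 66 mm inside it, weighs 0.08 kg and stands loose on the bench. z is up.
- insert: The same insert; origin at the centre of its underside.
- tongs: The same tongs (steel, 0.12 kg); origin midway between the jaw tips, at their lower ends. Squeezing the handles shuts the jaws; a spring opens them: 4 N at the handles starts to close them, 10 N brings the jaws to the collar, 20 to 40 N holds it (fingers then about 37 mm apart). To carry them open, squeeze only until the fingers are 51 to 53 mm apart.
Mind the look-alikes: they are no part of the job. What is shaped like the part that bears cup_mouth but purple or red is not meant.

How it is judged:
On the way, in this order (a step that is already met when the one before it is completed fails the run):
1. the tongs are lifted clear of the block, still open (z of tongs in the frame of slot_mouth above 0.005 m and contact force between the fingers and tongs above 1 N and value of joint tongs_l below 0.1 rad), for 0.2 s.
2. the insert is lifted out of the tray in the jaws of the tongs (z of insert in the frame of tray_floor above 0.03 m and contact force between tongs and insert above 0.5 N and value of joint tongs_l above 0.08 rad), for 0.2 s.
At the end, for the whole second after the job is handed in: The insert hangs between the squeezed jaws of the tongs, which the fingers hold: its middle within 20 mm sideways of the cup's axis, its underside 3 to 100 mm above the cup's rim, upright within 0.35 rad (20 degrees) and slower than 0.03 m/s; the cup, the sleeve and the bolt stand upright (horizontal distance between insert_mid and cup_mouth below 0.02 m and z of insert in the frame of cup_mouth between 0.003 and 0.1 m and angle between insert's own z axis and vertical below 0.35 rad and linear speed of insert below 0.03 m/s and contact force between tongs and insert above 0.5 N and contact force between the fingers and tongs above 1 N and value of joint tongs_l above 0.08 rad and angle between cup_mouth's own z axis and vertical below 0.1 rad and angle between each of sleeve_mid, bolt_mid's own z axis and vertical below 0.2 rad and horizontal distance between tongs_jaw and insert_mid below 0.03 m); the arm keeps its last pose, push and grip.
It fails at once if the fingers or the arm touch the degreased insert (contact force between any of the fingers, the arm and insert above 0.3 N).
It fails at once if the sleeve or the bolt is pushed 20 mm away or knocked over (distance of any of sleeve_mid, bolt_mid from where it was at the start of the episode above 0.02 m or angle between any of sleeve_mid, bolt_mid's own z axis and vertical above 0.5 rad).
It fails at once if the cup is tipped or pushed 20 mm away (distance of cup_mouth from where it was at the start of the episode above 0.02 m or angle between cup_mouth's own z axis and vertical above 0.3 rad).
It also fails if it takes over 45 s, if anything falls off the work surface, if the arm or the gripper's body presses on something with over 40 N, if the wrist force passes 120 N, or if a joint passes its speed limit or range.

## Working session

There is one attempt and no reset: what is moved stays moved. The work goes in short steps, Python scripts to look and compute and a tool call to move; the robot and the scene stay as the last step left them, time stands still between calls to the robot, and variables do not carry over. Pictures are saved under pics/ and viewed, and the job is handed in when it is done.

Besides the shell and the picture viewer there is one more tool, called as a command line: name --argument value ..., lists and objects as JSON in quotes. send_rows: Moves the arm, as the interface text tells. Its arguments: {"type":"object","properties":{"increments":{"type":"array"},"grip":{"type":"number"}},"required":["increments"]}

```bash
mkdir -p pics
cat > h.py <<'E'
from workcell import *
import numpy as np, cv2
def shot(n,f):
    c=camera(n); cv2.imwrite('pics/'+f+'.png',c['color'][:,:,::-1]); np.savez('pics/'+f+'.npz',**c); return c
def pt(c,u,v,z=None):
    K=c['intrinsics'];P=c['pose']
    r=np.array([(u-K[0,2])/K[0,0],(v-K[1,2])/K[1,1],1.])
    if z is None: s=c['z_map'][int(v),int(u)]; 
    else:
        d=P[:3,:3]@r; s=(z-P[2,3])/d[2]
    return P[:3,:3]@(r*s)+P[:3,3]
E
python3 - <<'E'
from h import *
for n in('side','top'):
    c=shot(n,n+'0'); print(n,c['intrinsics'].round(1).tolist(),c['pose'].round(3).tolist())
print(get_obs())
E
```

```text
side [[514.9, 0.0, 323.3], [0.0, 514.9, 199.9], [0.0, 0.0, 1.0]] [[-0.937, -0.162, 0.309, 0.095], [-0.348, 0.408, -0.844, 1.154], [0.01, -0.898, -0.439, 0.746], [0.0, 0.0, 0.0, 1.0]]
top [[458.5, 0.0, 323.2], [0.0, 458.5, 194.1], [0.0, 0.0, 1.0]] [[-0.009, -0.983, 0.182, 0.345], [-1.0, 0.01, 0.005, -0.047], [-0.006, -0.182, -0.983, 1.2], [0.0, 0.0, 0.0, 1.0]]
{'clock': 0.1, 'joint_pos': array([-1.11000232e+00,  2.41351665e-01,  3.85576039e-03,  1.33520992e+00,
       -6.36193691e-06,  1.57078399e+00]), 'joint_vel': array([-4.33597206e-04, -1.98223450e-03,  1.78029927e-03, -1.20126826e-03,
        1.98133075e-03,  8.45270945e-05]), 'tau': array([-2.81051980e-04, -3.73136294e+01,  2.53010577e+01,  1.08366806e-02,
       -7.18456999e-05, -1.86200282e-05]), 'eef_pos': array([ 0.22205773, -0.44730659,  0.2115938 ]), 'tool_rot': array([ 9.73573957e-01,  2.28369961e-01, -2.21121930e-04, -9.28797160e-04]), 'ft_force': array([ 0.75341603,  0.82876805, -0.30420323]), 'ft_torque': array([ 0.01964688, -0.03359524,  0.0382858 ]), 'grip_width': 0.08526214918117304}
```

View pics/side0.png

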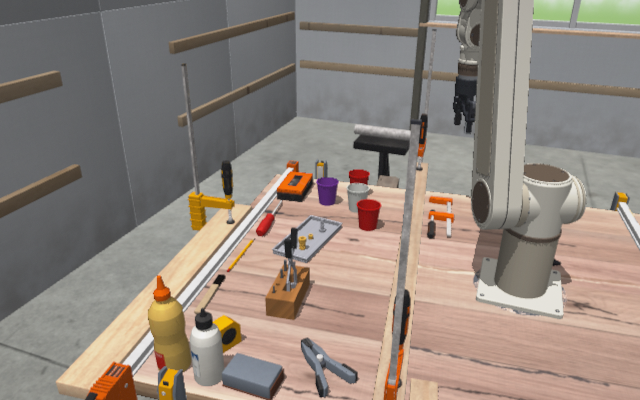

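View pics/top0.png

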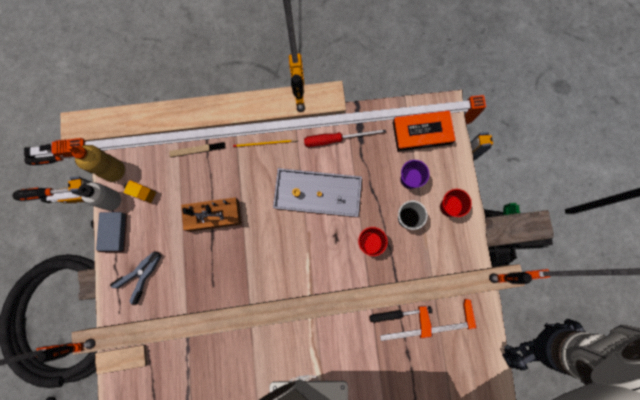

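Run:
```python
import cv2
a=cv2.imread('pics/top0.png');b=cv2.imread('pics/side0.png')
def cr(i,x0,y0,x1,y1,s,n): cv2.imwrite('pics/'+n+'.png',cv2.resize(i[y0:y1,x0:x1],None,fx=s,fy=s,interpolation=cv2.INTER_CUBIC))
cr(a,170,150,250,240,6,'t_block');cr(a,265,160,465,260,4,'t_tray')
cr(b,250,210,350,330,5,'s_block');cr(b,270,160,400,270,6,'s_tray')
```

```text
(no output)
```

View pics/t_block.png

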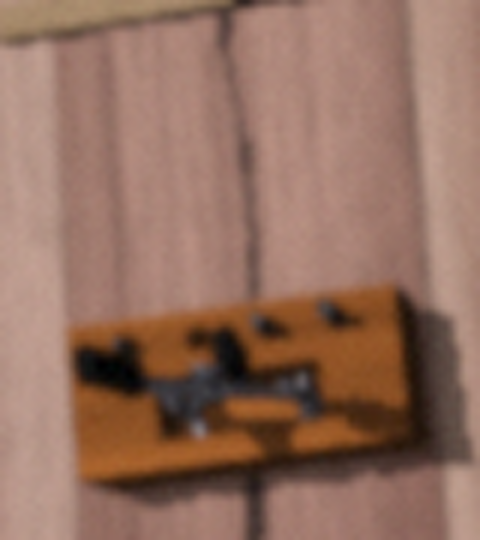

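View pics/t_tray.png

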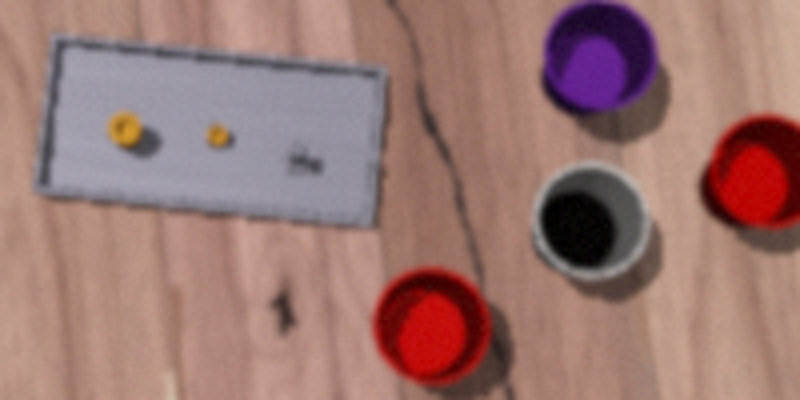

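View pics/s_block.png

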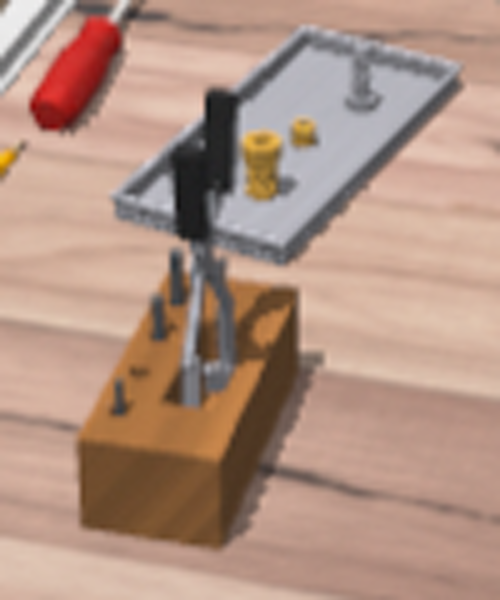

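View pics/s_tray.png

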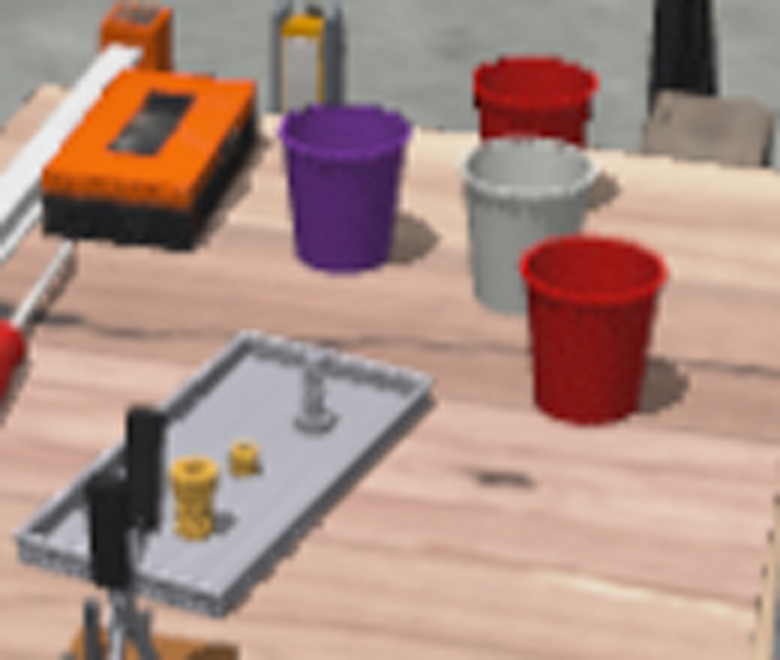

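Run:
```python
from h import *
t=dict(np.load('pics/top0.npz'));s=dict(np.load('pics/side0.npz'))
def P(c,u,v,z=None): return pt(c,u,v,z).round(4).tolist()
for n,cx,cy in [('TL',72,330),('TR',400,288),('BR',415,440),('BL',85,480)]:
    print('block',n,P(t,170+cx/6,150+cy/6,.05))
for n,cx,cy in [('a',163,385),('b',163,435),('c',320,410),('d',315,360)]:
    print('slot',n,P(t,170+cx/6,150+cy/6,.05))
for n,cx,cy in [('TL',57,38),('TR',385,68),('BR',377,227),('BL',40,193)]: print('tray',n,P(t,265+cx/4,160+cy/4,.015))
print('ins',P(t,265+125/4,160+127/4,.037),P(t,265+125/4,160+127/4))
print('sleeve',P(t,265+218/4,160+136/4,.015))
print('cup',P(t,265+592/4,160+220/4,.075))
print('ins side',P(s,270+194/6,160+466/6,.037),P(s,270+194/6,160+475/6))
print('cup side',P(s,270+531/6,160+165/6,.075))
# cloud
def cloud(c):
    v,u=np.mgrid[:400,:640];K=c['intrinsics'];z=c['z_map']
    p=np.stack([(u-K[0,2])/K[0,0]*z,(v-K[1,2])/K[1,1]*z,z],-1)
    return p@c['pose'][:3,:3].T+c['pose'][:3,3]
for n,c in(('t',t),('s',s)):
    p=cloud(c).reshape(-1,3);col=c['color'].reshape(-1,3)
    m=(p[:,2]>.12)&(p[:,2]<.2)&(p[:,0]>.25)&(p[:,0]<.5)&(p[:,1]>.1)&(p[:,1]<.4)
    print(n,m.sum())
    for a in np.argwhere(m)[:,0]: print((a%640,a//640),p[a].round(3),col[a])
```

```text
block TL [0.5334, 0.3186, 0.05]
block TR [0.5501, 0.1798, 0.05]
block BR [0.485, 0.1718, 0.05]
block BL [0.4695, 0.3101, 0.05]
slot a [0.5095, 0.279, 0.05]
slot b [0.4882, 0.2781, 0.05]
slot c [0.4982, 0.2122, 0.05]
slot d [0.5195, 0.215, 0.05]
tray TL [0.632, 0.0753, 0.015]
tray TR [0.6093, -0.1419, 0.015]
tray BR [0.5034, -0.1341, 0.015]
tray BL [0.528, 0.0856, 0.015]
ins [0.5672, 0.0287, 0.037] [0.5683, 0.029, 0.0311]
sleeve [0.5647, -0.0311, 0.015]
cup [0.4985, -0.2625, 0.075]
ins side [0.5652, 0.0317, 0.037] [0.5618, 0.04, 0.0375]
cup side [0.4954, -0.2592, 0.075]
t 60
(np.int64(183), np.int64(211)) [0.499 0.276 0.175] [42 30 26]
(np.int64(184), np.int64(211)) [0.499 0.272 0.179] [19 21 18]
(np.int64(185), np.int64(211)) [0.499 0.27  0.179] [15 17 16]
(np.int64(186), np.int64(211)) [0.499 0.268 0.178] [3 5 4]
(np.int64(187), np.int64(211)) [0.5   0.268 0.17 ] [2 4 5]
(np.int64(207), np.int64(211)) [0.499 0.222 0.173] [24 22 24]
(np.int64(208), np.int64(211)) [0.499 0.221 0.17 ] [ 9 10  8]
(np.int64(209), np.int64(211)) [0.5   0.219 0.168] [8 6 8]
(np.int64(183), np.int64(212)) [
[... 10274 characters left out ...]
31 31]
(np.int64(289), np.int64(257)) [0.497 0.272 0.133] [31 31 33]
(np.int64(290), np.int64(257)) [0.494 0.273 0.134] [33 34 35]
(np.int64(291), np.int64(257)) [0.491 0.274 0.135] [52 51 53]
(np.int64(289), np.int64(258)) [0.498 0.27  0.129] [74 73 76]
(np.int64(290), np.int64(258)) [0.496 0.269 0.128] [61 60 65]
(np.int64(291), np.int64(258)) [0.496 0.263 0.125] [68 68 70]
(np.int64(289), np.int64(259)) [0.498 0.27  0.126] [108 108 112]
(np.int64(290), np.int64(259)) [0.495 0.272 0.128] [ 99  99 103]
(np.int64(291), np.int64(259)) [0.495 0.266 0.124] [81 79 81]
(np.int64(289), np.int64(260)) [0.498 0.271 0.124] [110 110 114]
(np.int64(290), np.int64(260)) [0.495 0.27  0.124] [109 109 114]
```

```bash
cat >> h.py <<'E'
def cloud(c):
    v,u=np.mgrid[:400,:640];K=c['intrinsics'];z=c['z_map']
    p=np.stack([(u-K[0,2])/K[0,0]*z,(v-K[1,2])/K[1,1]*z,z],-1)
    p=p@c['pose'][:3,:3].T+c['pose'][:3,3]; p[z<=0]=9; return p
def box(p,lo,hi): return p[((p>lo)&(p<hi)).all(-1)]
E
python3 - <<'E'
from h import *
np.set_printoptions(precision=4,suppress=True)
C={n:cloud(dict(np.load(f'pics/{n}0.npz'))) for n in('top','side')}
for n,p in C.items():
    print(n)
    q=box(p,[.44,.15,.128],[.58,.35,.2]); 
    for nm,h in(('far -y',q[q[:,1]<.245]),('+y',q[q[:,1]>.245])):
        print(nm,len(h),h.mean(0),h.min(0),h.max(0)); t=h[h[:,2]>.172]; print(' top',len(t),t.mean(0),t[:,:2].min(0),t[:,:2].max(0))
    b=box(p,[.44,.13,.044],[.6,.35,.056]); r=cv2.minAreaRect((b[:,:2]*1000).astype('f')); print('block',len(b),r,b[:,2].mean())
    i=box(p,[.53,.0,.012],[.6,.06,.06]);print('ins',len(i),i.min(0),i.max(0),i.mean(0)); i=i[i[:,2]>.032];print(i.mean(0),i.min(0),i.max(0))
    t=box(p,[.47,-.17,.009],[.66,.11,.02]);print('tray',cv2.minAreaRect((t[:,:2]*1000).astype('f')))
    f=box(p,[.54,-.12,-.005],[.6,.07,.009]);print('floor',f[:,2].mean())
    c=box(p,[.44,-.31,.069],[.55,-.21,.09]);print('cup',len(c),cv2.minEnclosingCircle((c[:,:2]*1000).astype('f')),c[:,2].max())
    o=box(p,[.54,-.12,.012],[.6,-.06,.06]);print('bolt',len(o),o.mean(0),o.max(0))
    # high things near
    for x in np.arange(-.0,.75,.1):
        print(round(x,1),[round(float(box(p,[x,y,-.05],[x+.1,y+.1,.9])[:,2].max(initial=0)),2) for y in np.arange(-.5,.6,.1)])
E
```

```text
top
far -y 47 [0.5043 0.2215 0.166 ] [0.4984 0.2161 0.1307] [0.5123 0.2355 0.1811]
 top 27 [0.5058 0.2208 0.1778] [0.4989 0.2161] [0.5123 0.2262]
+y 83 [0.4992 0.268  0.1587] [0.4921 0.2574 0.1281] [0.5076 0.2784 0.1824]
 top 27 [0.4996 0.2719 0.1773] [0.4925 0.267 ] [0.5063 0.2784]
block 998 ((510.73968505859375, 248.4751434326172), (66.80844116210938, 141.3404541015625), 7.175760269165039) 0.04876657821942925
ins 63 [0.5564 0.0188 0.0239] [0.5779 0.0398 0.0401] [0.5666 0.0295 0.0336]
[0.5667 0.0295 0.0352] [0.5564 0.0188 0.0321] [0.5779 0.0398 0.0401]
tray ((570.0015258789062, -25.486663818359375), (224.41587829589844, 109.01107025146484), 83.69090270996094)
floor 0.0018446713761346072
cup 137 ((499.26953125, -261.4980773925781), 36.20620346069336) 0.07921433750969076
bolt 17 [ 0.5489 -0.0824  0.0352] [ 0.5541 -0.0787  0.0469]
-0.0 [0.01, 0.01, 0.01, 0.01, 0.02, 0.02, 0.01, 0.01, 0.01, 0.0, 0.0]
0.1 [0.52, 0.35, 0.02, 0.02, 0.49, 0.39, 0.01, 0.01, 0.09, 0.28, 0.3]
0.2 [0.65, 0.69, 0.09, 0.09, 0.09, 0.09, 0.09, 0.09, 0.09, 0.28, 0.3]
0.3 [0.28, 0.09, 0.09, 0.09, 0.09, 0.09, 0.01, 0.
[... 1003 characters left out ...]
00 ((497.119873046875, -260.07342529296875), 39.98772048950195) 0.07812530426295616
bolt 33 [ 0.5494 -0.0788  0.0294] [ 0.5536 -0.0716  0.0437]
-0.0 [0.0, 0.0, 0.0, 0.0, 0.66, 0.66, 0.33, 0.0, 0.0, 0.0, 0.0]
0.1 [0.43, 0.35, 0.02, 0.02, 0.66, 0.66, 0.32, 0.0, 0.09, 0.28, 0.57]
0.2 [0.62, 0.63, 0.09, 0.09, 0.09, 0.09, 0.09, 0.09, 0.09, 0.09, 0.27]
0.3 [0.28, 0.09, 0.09, 0.09, 0.09, 0.09, 0.0, 0.0, 0.03, 0.03, 0.03]
0.4 [0.01, 0.08, 0.08, 0.08, 0.01, 0.01, 0.05, 0.18, 0.05, 0.04, 0.04]
0.5 [0.08, 0.08, 0.08, 0.02, 0.04, 0.04, 0.05, 0.18, 0.06, 0.06, 0.16]
0.6 [0.07, 0.07, 0.08, 0.02, 0.03, 0.03, 0.01, 0.01, 0.01, 0.0, 0.21]
0.7 [0.06, 0.05, 0.05, 0.03, 0.04, 0.22, 0.04, 0.04, 0.04, 0.04, 0.04]
```

```bash
cat >> h.py <<'E'
from scipy.spatial.transform import Rotation as R
def goal(p,yaw):
    "shift (units 50mm, in current tool axes) and turn (units 10deg) to tool-down pose p, tool x at yaw deg"
    o=get_obs();r=R.from_quat(o['tool_rot']);d=r.inv().apply(np.array(p)-o['eef_pos'])/.05
    g=R.from_euler('z',yaw,degrees=True)*R.from_quat([1,0,0,0])
    t=(r.inv()*g).as_rotvec(degrees=True)/10
    print('shift',d.round(3),'turn',t.round(3),'tcp',o['eef_pos'].round(4),'q',o['joint_pos'].round(2),'F',o['ft_force'].round(1),'w',round(o['grip_width'],4),'t',round(o['clock'],2))
E
echo
```

send_rows --increments '[[[0,0,-0.5,0,0,0.97],[0,0,-0.5,0,0,0.97],[0.36,-0.65,0,0,0,0],[0.36,-0.65,0,0,0,0],[0.36,-0.65,0,0,0,0],[0.36,-0.65,0,0,0,0],[0.36,-0.65,0,0,0,0],[0.36,-0.65,0,0,0,0]]]' --grip 0

```text
clock: 1.1
eef_pos: [0.3058, -0.2398, 0.2621]
tool_rot: [0.998, 0.061, -0.0, -0.0]
ft_force: [0.7, 0.1, -0.6]
grip_width: 0.0851
```

send_rows --increments '[[[0.36,-0.65,0,0,0,0],[0.36,-0.65,0,0,0,0],[0.36,-0.65,0,0,0,0],[0.36,-0.65,0,0,0,0],[0.36,-0.65,0,0,0,0],[0.36,-0.65,0,0,0,0],[0.36,-0.65,0,0,0,0],[0.36,-0.65,0,0,0,0]]]'

```text
clock: 2.1
eef_pos: [0.417, 0.0357, 0.2621]
tool_rot: [0.998, 0.061, -0.0, 0.0]
ft_force: [1.4, -0.3, -0.1]
grip_width: 0.0854
```

```bash
python3 -c "
from h import *
goal([.502,.2485,.26],7)"
```

```text
shift [ 2.207 -4.017  0.039] turn [0.001 0.004 0.001] tcp [0.417  0.0357 0.2621] q [ 0.09  0.06 -0.08  1.43 -0.    3.1 ] F [ 1.4 -0.3 -0.1] w 0.0854 t 2.1
```

send_rows --increments '[[[0,0,0,0,0,-1],[0,0,0,0,0,-1],[0,0,0,0,0,-1],[0,0,0,0,0,-1],[0,0,0,0,0,-1],[0,0,0,0,0,-1],[0,0,0,0,0,-1],[0,0,0,0,0,-1]]]'

```text
clock: 3.1
eef_pos: [0.4166, 0.0344, 0.262]
tool_rot: [0.723, 0.69, -0.0, -0.0]
ft_force: [-0.6, 0.2, 0.3]
grip_width: 0.0854
```

send_rows --increments '[[[0,0,0,0,0,-1],[0,0,0,0,0,-1],[0,0,0,0,0,-1],[0,0,0,0,0,-1],[0,0,0,0,0,-1],[0,0,0,0,0,-1],[0,0,0,0,0,-1],[0,0,0,0,0,-1]]]'

```text
clock: 4.1
eef_pos: [0.4166, 0.0344, 0.262]
tool_rot: [0.11, 0.994, -0.0, -0.001]
ft_force: [-0.2, -0.2, 0.4]
grip_width: 0.0855
```

send_rows --increments '[[[0,0,0,0,0,-1],[0,0,0,0,0,-1],[-0.45,0.8,0,0,0,0],[-0.45,0.8,0,0,0,0],[-0.45,0.8,0,0,0,0],[-0.45,0.8,0,0,0,0],[-0.4,0.8,0,0,0,0],[0,0,0,0,0,0]]]'

```text
clock: 5.1
eef_pos: [0.5019, 0.2488, 0.2606]
tool_rot: [-0.063, 0.998, -0.0, -0.001]
ft_force: [-0.4, -0.0, -0.7]
grip_width: 0.0858
```

```bash
python3 -c "
from h import *
goal([.502,.2485,.26],187)
shot('top','top1');shot('side','side1')
a=cv2.imread('pics/top1.png')[140:260,140:270];b=cv2.imread('pics/side1.png')[150:330,220:390]
cv2.imwrite('pics/c1.png',np.hstack([cv2.resize(a,(433,400)),cv2.resize(b,(378,400))])[:, :800])"
```

```text
shift [-0.002 -0.007  0.012] turn [-0.002 -0.012  0.021] tcp [0.5019 0.2488 0.2606] q [0.46 0.35 0.28 1.5  0.   0.33] F [-0.4 -0.  -0.7] w 0.0858 t 5.1
```

View pics/c1.png

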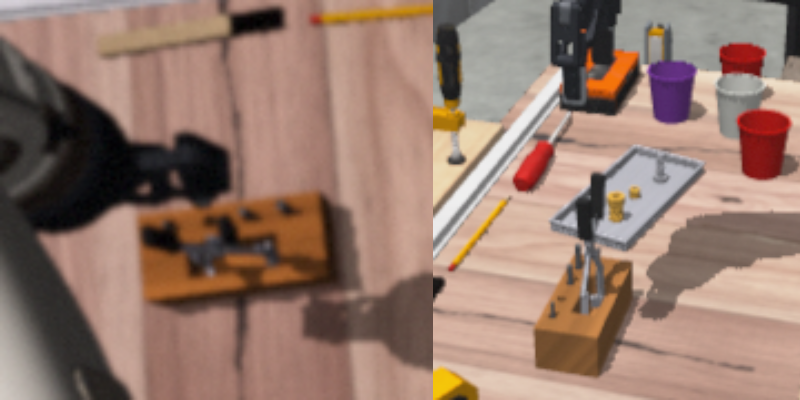

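```bash
python3 -c "
from h import *
for n in('top','side'):
    c=dict(np.load('pics/%s1.npz'%n));P=c['pose']
    for w in([.5019,.2488,.2526],[.5019,.2488,.2606],[.5019,.2488,.18]):
        p=P[:3,:3].T@(np.array(w)-P[:3,3]);q=c['intrinsics']@p;print(n,w,(q[:2]/q[2]).round(1))
    p=cloud(c);b=box(p,[.4,.1,.2],[.65,.4,.5]);print(b.min(0),b.max(0)); 
    b=b[b[:,2]<.29];print(b.min(0),b.max(0),b.mean(0))
a=cv2.imread('pics/top1.png')[140:260,140:270];b=cv2.imread('pics/side1.png')[150:290,240:360]
cv2.imwrite('pics/c1a.png',cv2.resize(a,None,fx=5,fy=5));cv2.imwrite('pics/c1b.png',cv2.resize(b,None,fx=4,fy=4))"
```

```text
top [0.5019, 0.2488, 0.2526] [184.6 204.2]
top [0.5019, 0.2488, 0.2606] [183.5 203.6]
top [0.5019, 0.2488, 0.18] [194.4 209.4]
[0.46534054 0.17354525 0.29556774] [0.5362222  0.25287262 0.49989107]Traceback (most recent call last):
  File "<string>", line 8, in <module>
    b=b[b[:,2]<.29];print(b.min(0),b.max(0),b.mean(0))
                          ~~~~~^^^
    return umr_minimum(a, axis, None, out, keepdims, initial, where)
ValueError: zero-size array to reduction operation minimum which has no identity
```

```bash
python3 -c "
from h import *
for n in('side',):
    c=dict(np.load('pics/%s1.npz'%n));P=c['pose']
    for w in([.5019,.2488,.2526],[.5019,.2488,.18]):
        p=P[:3,:3].T@(np.array(w)-P[:3,3]);q=c['intrinsics']@p;print(n,w,(q[:2]/q[2]).round(1))
    p=cloud(c);b=box(p,[.4,.1,.2],[.65,.4,.5]);print(b.min(0),b.max(0)); 
    b=b[b[:,2]<.27];print(b.min(0),b.max(0),b.mean(0))
a=cv2.imread('pics/top1.png')[140:260,140:270];b=cv2.imread('pics/side1.png')[150:290,240:360]
cv2.imwrite('pics/c1a.png',cv2.resize(a,None,fx=5,fy=5));cv2.imwrite('pics/c1b.png',cv2.resize(b,None,fx=4,fy=4))"
```

```text
side [0.5019, 0.2488, 0.2526] [290.2 203.7]
side [0.5019, 0.2488, 0.18] [290.8 233.1]
[0.46333659 0.17466205 0.29289933] [0.53930576 0.32623233 0.49994052]Traceback (most recent call last):
  File "<string>", line 8, in <module>
    b=b[b[:,2]<.27];print(b.min(0),b.max(0),b.mean(0))
                          ~~~~~^^^
    return umr_minimum(a, axis, None, out, keepdims, initial, where)
ValueError: zero-size array to reduction operation minimum which has no identity
```

```bash
python3 -c "
from h import *
a=cv2.imread('pics/top1.png')[140:260,140:270];b=cv2.imread('pics/side1.png')[130:290,220:360]
cv2.imwrite('pics/c1a.png',cv2.resize(a,None,fx=4,fy=4));cv2.imwrite('pics/c1b.png',cv2.resize(b,None,fx=4,fy=4))
p=cloud(dict(np.load('pics/side1.npz')));p=p[130:260,250:340]
for v in range(30,70,4):print(v+130,[tuple(x.round(2).tolist()) for x in p[v,30:60:5]])
"
```

```text
160 [(0.49, 0.31, 0.38), (0.48, 0.31, 0.38), (0.49, 0.27, 0.36), (0.51, 0.2, 0.33), (0.5, 0.2, 0.34), (1.5, -2.28, -0.72)]
164 [(0.49, 0.32, 0.37), (0.48, 0.32, 0.37), (0.48, 0.29, 0.36), (0.51, 0.2, 0.33), (0.5, 0.2, 0.33), (1.48, -2.22, -0.73)]
168 [(0.51, 0.29, 0.35), (0.48, 0.32, 0.36), (0.48, 0.29, 0.35), (0.51, 0.21, 0.32), (0.5, 0.21, 0.32), (1.45, -2.15, -0.73)]
172 [(0.5, 0.29, 0.34), (0.48, 0.31, 0.36), (0.78, -0.37, 0.04), (0.51, 0.2, 0.31), (0.5, 0.2, 0.31), (0.73, -0.39, 0.04)]
176 [(0.49, 0.32, 0.35), (0.48, 0.32, 0.35), (0.76, -0.33, 0.04), (0.51, 0.21, 0.3), (0.5, 0.2, 0.3), (0.71, -0.35, 0.04)]
180 [(0.5, 0.31, 0.33), (0.48, 0.32, 0.34), (0.75, -0.31, 0.04), (0.73, -0.31, 0.04), (0.72, -0.31, 0.04), (0.7, -0.32, 0.04)]
184 [(0.5, 0.3, 0.32), (0.49, 0.3, 0.32), (0.74, -0.28, 0.04), (0.72, -0.28, 0.04), (0.71, -0.29, 0.04), (0.69, -0.29, 0.04)]
188 [(0.5, 0.3, 0.31), (0.49, 0.3, 0.32), (0.73, -0.25, 0.04), (0.71, -0.25, 0.04), (0.69, -0.25, 0.04), (0.69, -0.28, 0.03)]
192 [(0.5, 0.3, 0.31), (0.49, 0.3, 0.31), (0.72, -0.23, 0.03), (0.7, -0.23, 0.03), (0.69, -0.24, 0.03), (0.69, -0.28, 0.02)]
196 [(0.75, -0.23, 0.01), (0.49, 0.3, 0.29), (0.72, -0.23, 0.02), (0.7, -0.24, 0.02), (0.69, -0.24, 0.02), (0.69, -0.29, -0.0)]
```

View pics/c1b.png

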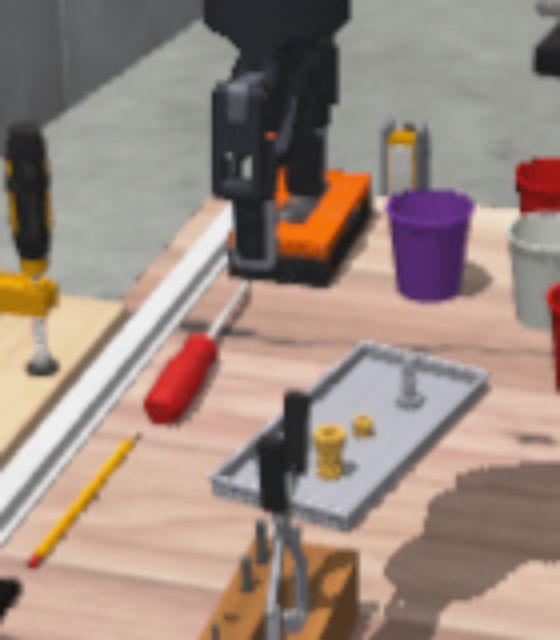

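View pics/c1a.png

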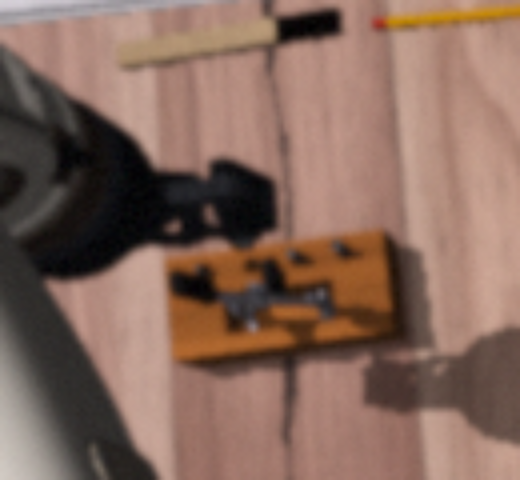

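send_rows --increments '[[[0,0,0.4,0,0,0],[0,0,0.4,0,0,0],[0,0,0.4,0,0,0],[0,0,0.4,0,0,0],[0,0,0.3,0,0,0],[0,0,0,0,0,0]]]'

```text
clock: 5.95
eef_pos: [0.5008, 0.2451, 0.1665]
tool_rot: [-0.061, 0.998, -0.001, -0.001]
ft_force: [0.2, -0.1, 0.7]
grip_width: 0.0851
```

```bash
python3 -c "
from h import *
goal([.502,.2485,.144],187)
c=shot('side','side2');d=shot('top','top2')
a=cv2.imread('pics/side2.png')[190:310,240:350];cv2.imwrite('pics/c2.png',cv2.resize(a,None,fx=5,fy=5,interpolation=2))
a=cv2.imread('pics/top2.png')[160:250,130:250];cv2.imwrite('pics/c2t.png',cv2.resize(a,None,fx=5,fy=5,interpolation=2))
"
```

```text
shift [-0.032  0.064  0.449] turn [-0.006 -0.014 -0.006] tcp [0.5008 0.2451 0.1665] q [ 0.46  0.38  0.08  1.27 -0.    0.33] F [ 0.2 -0.1  0.7] w 0.0851 t 5.95
```

View pics/c2.png

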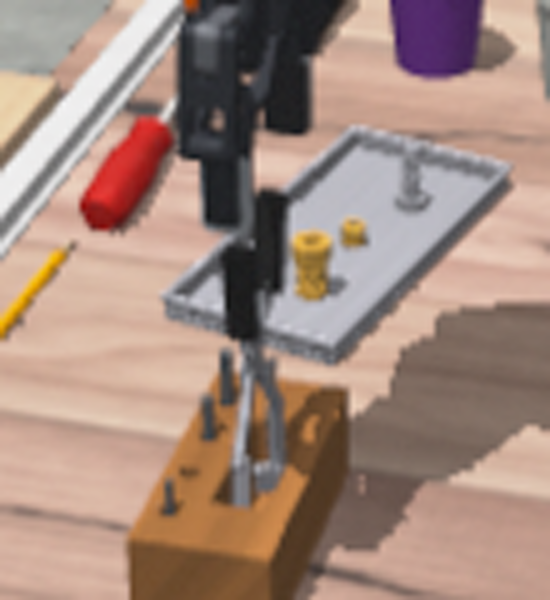

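View pics/c2t.png

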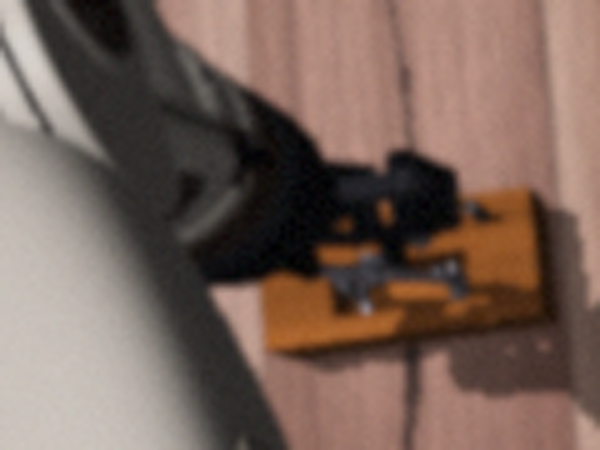

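```bash
python3 -c "
from h import *
np.set_printoptions(precision=4,suppress=True)
for n in('side2','top2','side1'):
    p=cloud(dict(np.load('pics/%s.npz'%n)))
    print(n)
    for z in ((.18,.19),(.19,.2),(.2,.21),(.21,.22),(.22,.23),(.23,.24),(.24,.26),(.29,.3),(.3,.31),(.31,.32),(.32,.33)):
      for y in((.17,.245),(.258,.34)):
        b=box(p,[.4,y[0],z[0]],[.6,y[1],z[1]])
        if len(b)>2: print(z,len(b),'x',np.percentile(b[:,0],[5,50,95]),'y',np.percentile(b[:,1],[5,50,95]))
"
```

```text
side2
(0.18, 0.19) 8 x [0.4985 0.5059 0.5098] y [0.2219 0.225  0.2287]
(0.18, 0.19) 3 x [0.5002 0.5004 0.5026] y [0.2724 0.2725 0.2776]
(0.19, 0.2) 7 x [0.4982 0.5048 0.5148] y [0.1995 0.2004 0.2025]
(0.19, 0.2) 5 x [0.4866 0.4936 0.4956] y [0.2913 0.2922 0.2931]
(0.2, 0.21) 36 x [0.4962 0.5049 0.5154] y [0.1985 0.2027 0.205 ]
(0.2, 0.21) 30 x [0.4843 0.4941 0.5064] y [0.2918 0.2955 0.3021]
(0.21, 0.22) 34 x [0.4955 0.5047 0.5126] y [0.1987 0.2029 0.2065]
(0.21, 0.22) 51 x [0.4852 0.4913 0.5046] y [0.2901 0.2989 0.303 ]
(0.22, 0.23) 29 x [0.4959 0.5014 0.509 ] y [0.1973 0.2024 0.206 ]
(0.22, 0.23) 45 x [0.4849 0.4913 0.5045] y [0.2894 0.2986 0.3035]
(0.23, 0.24) 29 x [0.496  0.5008 0.5081] y [0.1933 0.2017 0.2049]
(0.23, 0.24) 25 x [0.4847 0.4898 0.5   ] y [0.2915 0.2993 0.304 ]
(0.24, 0.26) 43 x [0.4912 0.497  0.5049] y [0.1739 0.2003 0.2143]
(0.24, 0.26) 147 x [0.4812 0.4894 0.505 ] y [0.284  0.3125 0.3207]
(0.29, 0.3) 17 x [0.4838 0.4898 0.4921] y [0.2296 0.2358 0.2435]
(0.29, 0.3) 120 x [0.4809 0.4894 0.5039] y [0.2614 0.3065 0.3154]
(0.3, 0.31) 97 x [0.4843 0.4935 0.5052] y [0.2
[... 765 characters left out ...]
 0.4872 0.5239] y [0.2079 0.2143 0.2397]
side1
(0.18, 0.19) 5 x [0.5006 0.5056 0.5094] y [0.2223 0.2243 0.2264]
(0.18, 0.19) 6 x [0.4929 0.4967 0.5022] y [0.2729 0.277  0.2788]
(0.29, 0.3) 28 x [0.4975 0.5067 0.5168] y [0.2011 0.2051 0.2067]
(0.29, 0.3) 24 x [0.485  0.4928 0.5035] y [0.29   0.2966 0.3   ]
(0.3, 0.31) 46 x [0.4966 0.5064 0.5166] y [0.1997 0.2048 0.2086]
(0.3, 0.31) 53 x [0.4851 0.4926 0.506 ] y [0.2905 0.3013 0.3044]
(0.31, 0.32) 40 x [0.4963 0.5055 0.5146] y [0.2004 0.2054 0.2085]
(0.31, 0.32) 52 x [0.4843 0.4907 0.5054] y [0.2917 0.3012 0.3048]
(0.32, 0.33) 39 x [0.4965 0.5016 0.5105] y [0.1973 0.2042 0.2064]
(0.32, 0.33) 49 x [0.485  0.4922 0.5055] y [0.2945 0.3015 0.3051]
```

```bash
python3 -c "
from h import *
for n in('side','top'):
    c=dict(np.load('pics/%s2.npz'%n));P=c['pose']
    for w in([.4955,.30,.17],[.4955,.3,.195],[.502,.275,.18],[.502,.2,.17],[.502,.2,.195]):
        p=P[:3,:3].T@(np.array(w)-P[:3,3]);q=c['intrinsics']@p;print(n,w,(q[:2]/q[2]).round(1))
c=dict(np.load('pics/side0.npz'));p=cloud(c);b=box(p,[.1,-.6,.1],[.4,-.3,.4]);print(b.min(0));print(np.histogram(b[:,2],20))
c=dict(np.load('pics/top0.npz'));p=cloud(c);b=box(p,[.1,-.6,.1],[.4,-.3,.4]);print(b.min(0));print(np.histogram(b[:,2],20))
"
```

```text
side [0.4955, 0.3, 0.17] [283.9 248.9]
side [0.4955, 0.3, 0.195] [283.7 238.7]
side [0.502, 0.275, 0.18] [285.9 238.7]
side [0.502, 0.2, 0.17] [299.3 227. ]
side [0.502, 0.2, 0.195] [299.2 217.4]
top [0.4955, 0.3, 0.17] [173. 213.]
top [0.4955, 0.3, 0.195] [169.3 211.4]
top [0.502, 0.275, 0.18] [182.8 209.4]
top [0.502, 0.2, 0.17] [217.1 209.8]
top [0.502, 0.2, 0.195] [214.5 208.1]
[ 0.18519253 -0.54543474  0.10099467]
(array([ 15,  10,  23,  35,  26,  23,  27,  29,  31,  52, 109, 120,  84,
       120, 116, 133, 107, 102, 130, 125]), array([0.10099467, 0.11594062, 0.13088657, 0.14583253, 0.16077848,
       0.17572443, 0.19067038, 0.20561634, 0.22056229, 0.23550824,
       0.2504542 , 0.26540015, 0.2803461 , 0.29529205, 0.31023801,
       0.32518396, 0.34012991, 0.35507587, 0.37002182, 0.38496777,
       0.39991372]))
[ 0.18036211 -0.54221708  0.10006357]
(array([ 16,   5,  15, 116,  94,  26,  41,  51,  51,  76, 113, 157,  99,
       217, 174, 193, 308, 154, 206, 220]), array([0.10006357, 0.11506021, 0.13005685, 0.1450535 , 0.16005014,
       0.17504678, 0.19004342, 0.20504007, 0.22003671, 0.23503335,
       0.25002999, 0.26502664, 0.28002328, 0.29501992, 0.31001656,
       0.32501321, 0.34000985, 0.35500649, 0.37000314, 0.38499978,
       0.39999642]))
```

send_rows --increments '[[[0,0,-0.5,0,0,0],[0,0,-0.5,0,0,0],[0,0,-0.5,0,0,0],[0,0,0,0,0,0]]]'

```text
clock: 6.55
eef_pos: [0.5035, 0.2472, 0.2458]
tool_rot: [-0.061, 0.998, 0.001, 0.003]
ft_force: [-0.6, -1.0, 0.2]
grip_width: 0.0852
```

send_rows --increments '[[[0,0,0,0,0,0],[0,0,0,0,0,0],[0,0,0,0,0,0],[0,0,0,0,0,0],[0,0,0,0,0,0],[0,0,0,0,0,0]]]' --grip 0.39

```text
clock: 7.3
eef_pos: [0.5018, 0.2464, 0.2424]
tool_rot: [-0.061, 0.998, -0.0, -0.0]
ft_force: [-0.3, -0.7, 0.1]
grip_width: 0.0522
```

```bash
python3 -c "
from h import *
np.set_printoptions(precision=4,suppress=True)
goal([.502,.2485,.144],187)
c=shot('side','side3')
a=cv2.imread('pics/side3.png')[150:270,240:350];cv2.imwrite('pics/c3.png',cv2.resize(a,None,fx=5,fy=5,interpolation=2))
p=cloud(c)
for z in np.arange(.18,.33,.01):
      for y in((.17,.245),(.256,.34)):
        b=box(p,[.4,y[0],z],[.6,y[1],z+.01])
        if len(b)>2: print(round(z,2),len(b),'x',np.percentile(b[:,0],[5,50,95]),'y',np.percentile(b[:,1],[5,50,95]))
"
```

```text
shift [-0.01   0.041  1.967] turn [-0. -0.  0.] tcp [0.5018 0.2464 0.2424] q [ 0.46  0.35  0.23  1.45 -0.    0.33] F [-0.3 -0.7  0.1] w 0.0522 t 7.3
0.18 3 x [0.4996 0.5019 0.5085] y [0.2249 0.225  0.2252]
0.18 6 x [0.4917 0.4974 0.5034] y [0.2722 0.276  0.2784]
0.26 16 x [0.4971 0.503  0.5088] y [0.2184 0.2216 0.223 ]
0.26 14 x [0.4899 0.4994 0.5069] y [0.2766 0.2781 0.2802]
0.27 34 x [0.4943 0.5003 0.5091] y [0.2157 0.2201 0.2222]
0.27 45 x [0.4872 0.4936 0.5087] y [0.2774 0.2824 0.2869]
0.28 31 x [0.4946 0.5023 0.5095] y [0.2162 0.2202 0.2239]
0.28 45 x [0.4875 0.4949 0.5087] y [0.2761 0.2847 0.2889]
0.29 30 x [0.4942 0.4998 0.5072] y [0.2158 0.2206 0.2237]
0.29 47 x [0.4874 0.4939 0.5072] y [0.2753 0.2841 0.2879]
0.3 27 x [0.4941 0.4988 0.5048] y [0.2121 0.2182 0.222 ]
0.3 22 x [0.4852 0.4911 0.5013] y [0.2765 0.2852 0.2979]
0.31 34 x [0.4931 0.4962 0.5136] y [0.1943 0.2173 0.2232]
0.31 70 x [0.4835 0.4916 0.5055] y [0.2773 0.3007 0.3061]
0.32 22 x [0.4901 0.4954 0.4975] y [0.1863 0.2226 0.2251]
0.32 70 x [0.4828 0.4885 0.5052] y [0.2723 0.2994 0.3077]
0.33 32 x [0.4876 0.4929 0.498 ] y [0.1852 0.222  0.2318]
0.33 84 x [0.4821 0.4876 0.5048] y [0.2655 0.3034 0.3111]
```

View pics/c3.png

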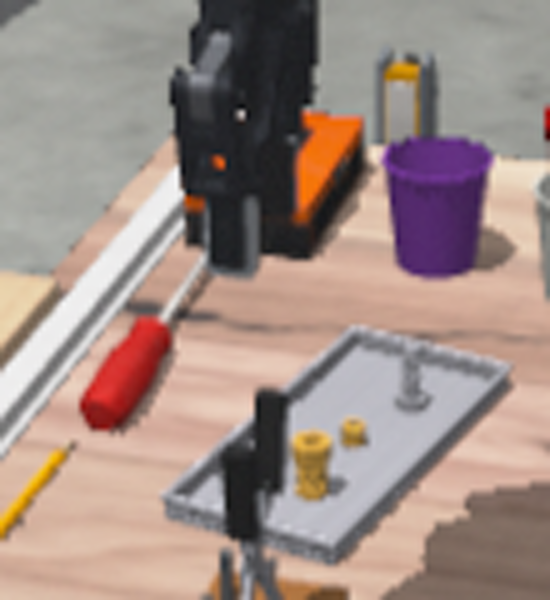

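send_rows --increments '[[[0,0.04,0,0,0,0],[0,0,0,0,0,0],[0,0,0,0,0,0],[0,0,0,0,0,0],[0,0,0,0,0,0]]]' --grip 0

```text
clock: 7.98
eef_pos: [0.5015, 0.2484, 0.2424]
tool_rot: [-0.061, 0.998, -0.0, -0.0]
ft_force: [-0.2, -0.5, -0.2]
grip_width: 0.0852
```

send_rows --increments '[[[0,0,0.4,0,0,0],[0,0,0.4,0,0,0],[0,0,0.4,0,0,0],[0,0,0.3,0,0,0],[0,0,0.2,0,0,0],[0,0,0.2,0,0,0],[0,0,0.1,0,0,0],[0,0,0,0,0,0]]]'

```text
clock: 8.98
eef_pos: [0.5015, 0.2484, 0.1423]
tool_rot: [-0.061, 0.998, -0.0, -0.0]
ft_force: [0.1, 0.4, -0.5]
grip_width: 0.0856
```

```bash
python3 -c "
from h import *
np.set_printoptions(precision=4,suppress=True)
goal([.502,.2485,.118],187)
c=shot('side','side4')
a=cv2.imread('pics/side4.png')[190:310,240:350];cv2.imwrite('pics/c4.png',cv2.resize(a,None,fx=5,fy=5,interpolation=2))
p=cloud(c)
for z in np.arange(.12,.24,.01):
      for y in((.17,.245),(.256,.34)):
        b=box(p,[.4,y[0],z],[.6,y[1],z+.01])
        if len(b)>2: print(round(z,2),len(b),'x',np.percentile(b[:,0],[5,50,95]),'y',np.percentile(b[:,1],[5,50,95]))
"
```

```text
shift [-0.011  0.002  0.485] turn [-0.001 -0.002  0.   ] tcp [0.5015 0.2484 0.1423] q [0.46 0.4  0.04 1.21 0.   0.34] F [ 0.1  0.4 -0.5] w 0.0856 t 8.97
0.12 11 x [0.5028 0.5039 0.507 ] y [0.2285 0.2327 0.2404]
0.12 10 x [0.4948 0.4962 0.5012] y [0.2644 0.2682 0.2705]
0.13 19 x [0.4981 0.5024 0.5074] y [0.2278 0.2317 0.2369]
0.13 23 x [0.4917 0.4986 0.5057] y [0.2699 0.2729 0.2747]
0.14 22 x [0.4981 0.5039 0.5095] y [0.2279 0.2302 0.2332]
0.14 22 x [0.492  0.4974 0.5037] y [0.2708 0.2735 0.2757]
0.15 29 x [0.4978 0.5032 0.5102] y [0.2251 0.229  0.2323]
0.15 25 x [0.4924 0.4983 0.5038] y [0.271  0.2756 0.2783]
0.16 28 x [0.4978 0.5043 0.5099] y [0.2225 0.2274 0.2311]
0.16 11 x [0.4911 0.4922 0.4959] y [0.2703 0.2747 0.2781]
0.17 47 x [0.498  0.5044 0.5138] y [0.2019 0.2229 0.2301]
0.17 18 x [0.4876 0.4941 0.5042] y [0.273  0.2973 0.2998]
0.18 45 x [0.4967 0.5049 0.5154] y [0.2041 0.2065 0.2273]
0.18 40 x [0.4848 0.4914 0.5024] y [0.2954 0.3016 0.3062]
0.19 29 x [0.4962 0.503  0.5103] y [0.2011 0.2051 0.2082]
0.19 37 x [0.4854 0.4913 0.5011] y [0.2949 0.3039 0.3066]
0.2 24 x [0.4963 0.5013 0.5089] y [0.2026 0.2056 0.2082]
0.2 44 x [0.4844 0.4928 0.5053] y [0.2966 0.3024 0.3063]
0.21 26 x [0.4963 0.5011 0.5069] y [0.1966 0.2034 0.2064]
0.21 12 x [0.4831 0.4857 0.4999] y [0.2953 0.2993 0.3061]
0.22 19 x [0.4945 0.4978 0.5009] y [0.1792 0.2044 0.2125]
0.22 85 x [0.4813 0.4888 0.5037] y [0.2917 0.3188 0.3242]
0.23 25 x [0.4888 0.4968 0.5   ] y [0.1792 0.2134 0.2344]
0.23 80 x [0.4808 0.4867 0.5043] y [0.2827 0.3136 0.3222]
```

View pics/c4.png

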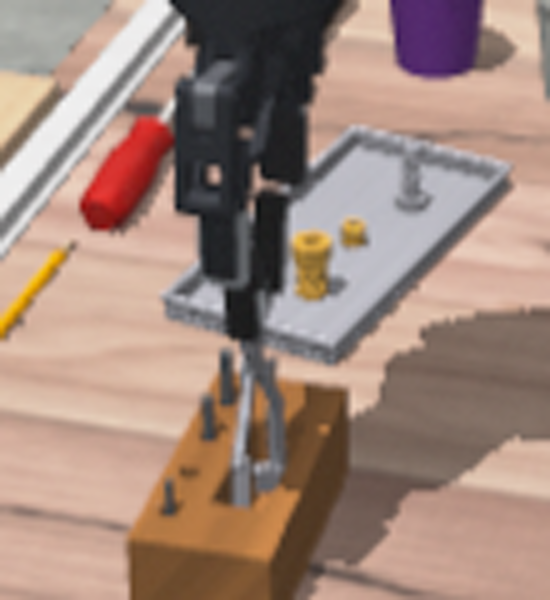

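send_rows --increments '[[[0,0,0.2,0,0,0],[0,0,0.2,0,0,0],[0,0,0.1,0,0,0],[0,0,0,0,0,0]]]'

```text
clock: 9.52
eef_pos: [0.5011, 0.2481, 0.1166]
tool_rot: [-0.061, 0.998, -0.0, -0.001]
ft_force: [0.2, -0.0, -0.1]
grip_width: 0.0853
```

send_rows --increments '[[[0,0,0,0,0,0],[0,0,0,0,0,0],[0,0,0,0,0,0],[0,0,0,0,0,0],[0,0,0,0,0,0],[0,0,0,0,0,0]]]' --grip 0.39

```text
clock: 10.28
eef_pos: [0.5037, 0.249, 0.1204]
tool_rot: [-0.061, 0.998, 0.001, 0.003]
ft_force: [0.3, -0.9, 8.0]
grip_width: 0.0525
```

```bash
python3 -c "
from h import *
goal([.502,.2485,.118],187)
c=shot('side','side5')
a=cv2.imread('pics/side5.png')[190:310,240:350];cv2.imwrite('pics/c5.png',cv2.resize(a,None,fx=5,fy=5,interpolation=2))
"
```

```text
shift [ 0.036 -0.005  0.047] turn [ 0.007  0.035 -0.002] tcp [0.5037 0.249  0.1204] q [ 0.46  0.41  0.    1.15 -0.    0.34] F [ 0.3 -0.9  8. ] w 0.0525 t 10.28
```

View pics/c5.png

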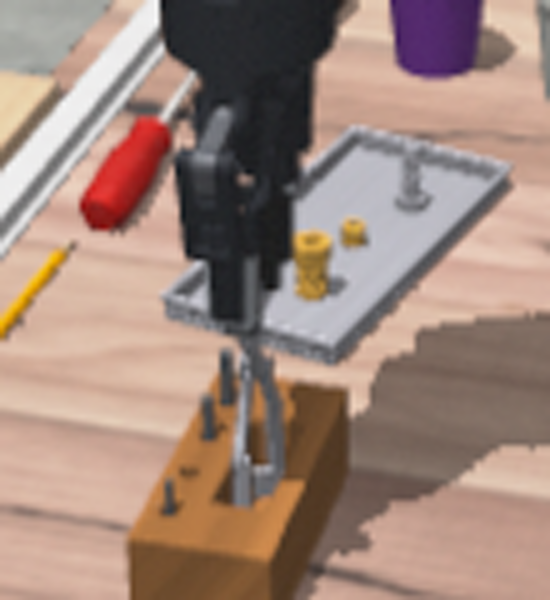

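send_rows --increments '[[[0,0,-0.1,0,0,0],[0,0,-0.2,0,0,0],[0,0,-0.3,0,0,0],[0,0,-0.4,0,0,0],[0,0,-0.4,0,0,0],[0,0,-0.4,0,0,0],[0,0,-0.2,0,0,0],[0,0,0,0,0,0]]]'

```text
clock: 11.32
eef_pos: [0.502, 0.2486, 0.2184]
tool_rot: [-0.061, 0.998, 0.0, 0.001]
ft_force: [0.3, 0.5, -1.8]
grip_width: 0.0523
```

```bash
python3 -c "
from h import *
goal([.566,.0305,.22],187)
c=shot('side','side6')
a=cv2.imread('pics/side6.png')[140:320,220:380];cv2.imwrite('pics/c6.png',cv2.resize(a,None,fx=3.3,fy=3.3,interpolation=2))
a=cv2.imread('pics/side0.png')
"
```

```text
shift [-0.738 -4.486 -0.034] turn [0.003 0.01  0.   ] tcp [0.502  0.2486 0.2184] q [ 0.46  0.36  0.18  1.39 -0.    0.34] F [ 0.3  0.5 -1.8] w 0.0523 t 11.32
```

View pics/c6.png

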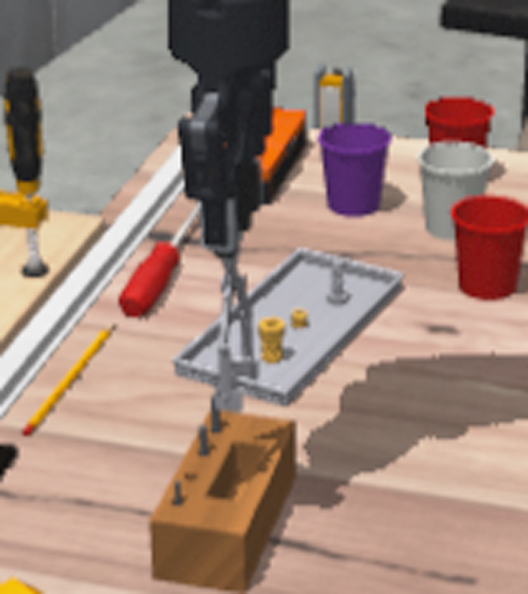

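send_rows --increments '[[[-0.05,-0.3,0,0,0,0],[-0.12,-0.7,0,0,0,0],[-0.12,-0.7,0,0,0,0],[-0.12,-0.7,0,0,0,0],[-0.12,-0.7,0,0,0,0],[-0.12,-0.7,0,0,0,0],[-0.09,-0.66,0,0,0,0],[0,0,0,0,0,0]]]'

```text
clock: 12.38
eef_pos: [0.5653, 0.0283, 0.2163]
tool_rot: [-0.059, 0.998, -0.0, -0.001]
ft_force: [0.2, -0.0, -1.5]
grip_width: 0.0526
```

```bash
python3 -c "
from h import *
goal([.566,.0305,.22],187)
c=shot('side','side7');d=shot('top','top7')
a=cv2.imread('pics/side7.png')[150:270,250:380];cv2.imwrite('pics/c7.png',cv2.resize(a,None,fx=5,fy=5,interpolation=2))
a=cv2.imread('pics/top7.png')[130:250,230:380];cv2.imwrite('pics/c7t.png',cv2.resize(a,None,fx=5,fy=5,interpolation=2))
"
```

```text
shift [-0.02   0.042 -0.074] turn [-0.003 -0.011 -0.026] tcp [0.5653 0.0283 0.2163] q [ 0.05  0.37  0.2   1.4  -0.   -0.07] F [ 0.2 -0.  -1.5] w 0.0526 t 12.38
```

View pics/c7.png

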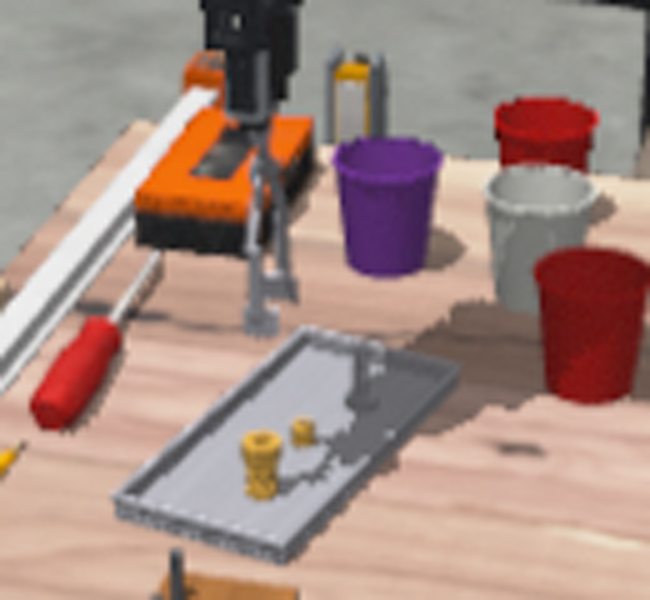

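View pics/c7t.png

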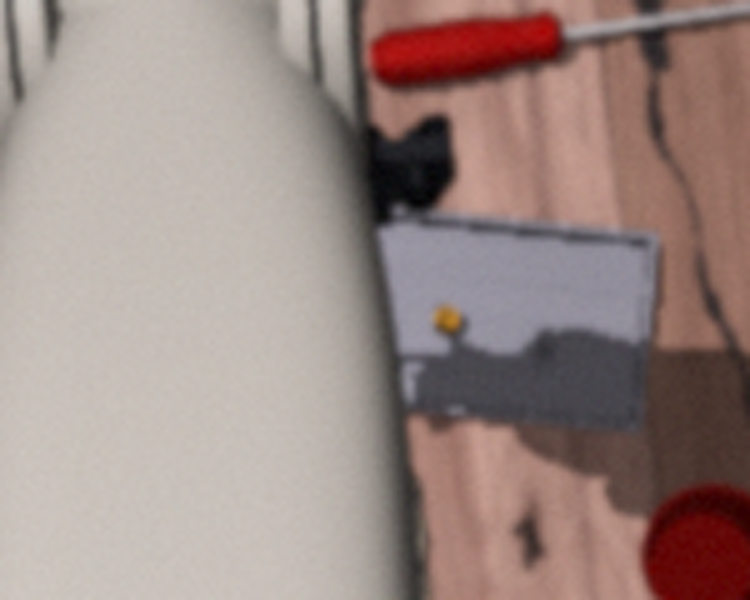

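```bash
python3 -c "
from h import *
np.set_printoptions(precision=4,suppress=True)
c=dict(np.load('pics/side7.npz'));p=cloud(c)
for z in np.arange(.1,.2,.008):
      for y in((-.03,.03),(.03,.09)):
        b=box(p,[.52,y[0],z],[.62,y[1],z+.008])
        if len(b)>2: print(round(z,3),len(b),'x',np.percentile(b[:,0],[2,50,98]),'y',np.percentile(b[:,1],[2,50,98]))
P=c['pose']
for w in([.5653,.0283,.115],[.5653,.0533,.115],[.5653,.0033,.115],[.566,.030,.037]):
        q=c['intrinsics']@(P[:3,:3].T@(np.array(w)-P[:3,3]));print(w,((q[:2]/q[2]-[250,150])*5).round(1))
a=cv2.imread('pics/side7.png')[190:255,285:320];cv2.imwrite('pics/c7z.png',cv2.resize(a,None,fx=9,fy=9,interpolation=2))
"
```

```text
0.108 10 x [0.5562 0.5662 0.5715] y [0.0037 0.0065 0.01  ]
0.108 9 x [0.5532 0.5606 0.568 ] y [0.0421 0.0488 0.0506]
0.116 19 x [0.5555 0.5634 0.5715] y [0.0039 0.0076 0.0109]
0.116 20 x [0.551  0.5585 0.5689] y [0.0414 0.0475 0.0507]
0.124 13 x [0.556  0.5657 0.5726] y [0.0037 0.0077 0.0117]
0.124 14 x [0.5515 0.5586 0.5667] y [0.0413 0.0486 0.0528]
0.132 9 x [0.5608 0.5651 0.5667] y [0.0035 0.007  0.0079]
0.132 9 x [0.5562 0.5597 0.5634] y [0.048  0.0514 0.0543]
0.14 8 x [0.5624 0.5649 0.5685] y [0.0016 0.0039 0.0073]
0.14 8 x [0.5576 0.5591 0.5631] y [0.047  0.0505 0.0533]
0.148 7 x [0.5597 0.5645 0.5659] y [0.0059 0.0093 0.0105]
0.148 9 x [0.5586 0.5611 0.5638] y [0.0447 0.0486 0.054 ]
0.156 8 x [0.5596 0.5632 0.5676] y [0.005  0.0082 0.0108]
0.156 10 x [0.5568 0.5602 0.5649] y [0.0485 0.0505 0.0538]
0.164 6 x [0.5594 0.5603 0.5637] y [0.0086 0.0113 0.0157]
0.164 8 x [0.5608 0.563  0.5647] y [0.0453 0.0467 0.0556]
0.172 5 x [0.559 0.561 0.563] y [0.014  0.017  0.0196]
0.172 8 x [0.561  0.5632 0.5656] y [0.0384 0.0456 0.0484]
0.18 4 x [0.5597 0.5606 0.5632] y [0.0139 0.0227 0.024 ]
0.18 11 x [0.5626 0.5644 0.5687] y [0.0335 0.0375 0.0435]
0.188 5 x [0.5579 0.5588 0.5661] y [0.0193 0.0238 0.0283]
0.188 12 x [0.5572 0.5645 0.5703] y [0.0308 0.0324 0.0387]
0.196 9 x [0.5577 0.5628 0.5703] y [0.0198 0.0287 0.0299]
0.196 7 x [0.5569 0.5682 0.5702] y [0.0307 0.0325 0.0351]
[0.5653, 0.0283, 0.115] [262.9 308.5]
[0.5653, 0.0533, 0.115] [244.7 328.8]
[0.5653, 0.0033, 0.115] [280.6 288.7]
[0.566, 0.03, 0.037] [261.6 436.6]
```

View pics/c7z.png

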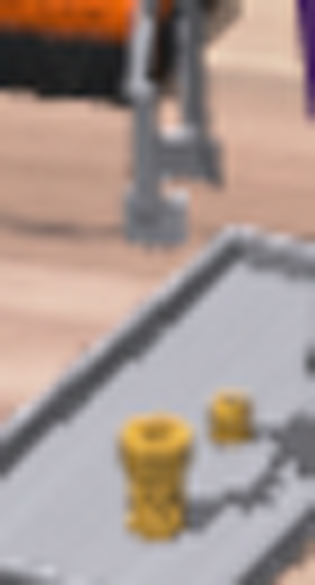

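```bash
python3 -c "
from h import *
np.set_printoptions(precision=4,suppress=True)
c=dict(np.load('pics/side7.npz'))
for z in(.108,.112,.116):print(z,pt(c,302.2,216.7,z),pt(c,306.7,210.2,z))
print(pt(c,302.4,238.3,.037))
"
```

```text
0.108 [0.5605 0.0428 0.108 ] [0.5635 0.0036 0.108 ]
0.112 [0.5575 0.0498 0.112 ] [0.5606 0.0108 0.112 ]
0.116 [0.5546 0.0567 0.116 ] [0.5576 0.018  0.116 ]
[0.5637 0.0348 0.037 ]
```

send_rows --increments '[[[-0.08,0.11,0.1,0,0,0],[0,0,0.3,0,0,0],[0,0,0.3,0,0,0],[0,0,0.3,0,0,0],[0,0,0.1,0,0,0],[0,0,0,0,0,0]]]'

```text
clock: 13.22
eef_pos: [0.5684, 0.0374, 0.1618]
tool_rot: [-0.061, 0.998, -0.0, -0.001]
ft_force: [-0.0, -0.7, -0.3]
grip_width: 0.0525
```

```bash
python3 -c "
from h import *
np.set_printoptions(precision=4,suppress=True)
goal([.566,.0305,.22],187)
c=shot('side','side8');p=cloud(c)
for z in np.arange(.05,.09,.006):
      for y in((-.03,.03),(.03,.09)):
        b=box(p,[.52,y[0],z],[.62,y[1],z+.006])
        if len(b)>2: print(round(z,3),len(b),'x',np.percentile(b[:,0],[2,50,98]),'y',np.percentile(b[:,1],[2,50,98]))
a=cv2.imread('pics/side8.png')[200:260,280:330];cv2.imwrite('pics/c8.png',cv2.resize(a,None,fx=10,fy=10,interpolation=2))
"
```

```text
shift [ 0.067 -0.132 -1.163] turn [ 0.    -0.006 -0.   ] tcp [0.5684 0.0374 0.1618] q [ 0.07  0.4   0.1   1.27 -0.   -0.06] F [-0.  -0.7 -0.3] w 0.0525 t 13.22
0.056 7 x [0.5587 0.5715 0.5741] y [0.0127 0.0168 0.0195]
0.056 17 x [0.5533 0.5612 0.5703] y [0.0506 0.0564 0.0616]
0.062 15 x [0.5577 0.5636 0.5729] y [0.0119 0.0162 0.0217]
0.062 11 x [0.5546 0.5593 0.5705] y [0.0477 0.0553 0.0595]
0.068 14 x [0.5607 0.5684 0.5751] y [0.0126 0.0167 0.0205]
0.068 11 x [0.555  0.5613 0.5703] y [0.0515 0.0579 0.066 ]
0.074 7 x [0.5629 0.5676 0.5706] y [0.0131 0.0134 0.0181]
0.074 6 x [0.5593 0.564  0.5664] y [0.057  0.0591 0.0614]
0.08 4 x [0.5653 0.568  0.5701] y [0.0093 0.0131 0.0152]
0.08 7 x [0.5598 0.5631 0.566 ] y [0.0567 0.0588 0.0604]
0.086 4 x [0.5635 0.5658 0.5683] y [0.0136 0.0155 0.0183]
0.086 6 x [0.5598 0.5641 0.5664] y [0.0543 0.0572 0.0603]
```

View pics/c8.png

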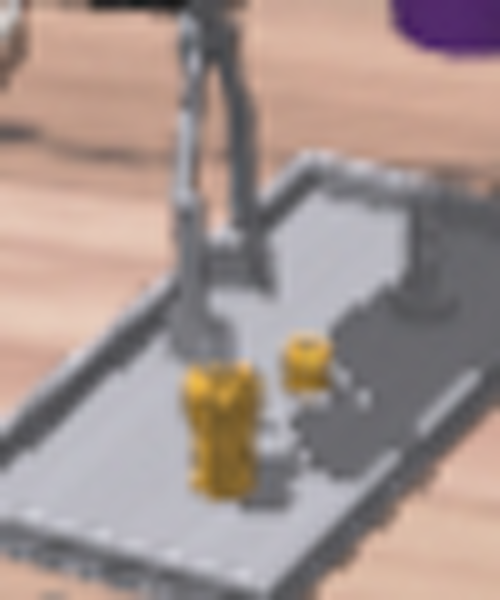

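```bash
python3 -c "
from h import *
np.set_printoptions(precision=4,suppress=True)
c0=dict(np.load('pics/side0.npz'));c7=dict(np.load('pics/side7.npz'))
for c in(c0,c7):
    p=cloud(c);m=(c['color'][:,:,2]<.6*c['color'][:,:,0])&(p[:,:,0]>.53)&(p[:,:,0]<.6)&(p[:,:,1]>0)&(p[:,:,1]<.07)
    q=p[m]
    for z in np.arange(.004,.045,.005):
        b=q[(q[:,2]>z)&(q[:,2]<z+.005)]
        if len(b):print(round(z,3),len(b),'x',b[:,0].min(),b[:,0].max(),'y',np.percentile(b[:,1],[5,50,95]))
    t=p[230:262,295:312]
    o=q[q[:,2]>.0335];print('top',len(o),o.mean(0))
p=cloud(dict(np.load('pics/top0.npz')))
q=box(p,[.54,0,.032],[.6,.06,.05]);print(len(q),q.mean(0))
o=get_obs();
for i in range(3):print(get_obs()['eef_pos'])
"
```

```text
0.004 7 x 0.5583551405475929 0.5728480235008732 y [0.0372 0.0391 0.0398]
0.009 9 x 0.5581988959133048 0.5692343033984534 y [0.0333 0.0373 0.0397]
0.014 6 x 0.5588696814605131 0.5698251137867775 y [0.0333 0.0373 0.0402]
0.019 10 x 0.558894381002986 0.5733959126928249 y [0.0352 0.0375 0.0417]
0.024 8 x 0.5578860054231829 0.5728313478556719 y [0.0357 0.0378 0.0406]
0.029 10 x 0.5575397077502817 0.5724297962276065 y [0.0257 0.0391 0.0422]
0.034 21 x 0.5552171402191372 0.5766045280753103 y [0.0232 0.0361 0.0418]
0.039 4 x 0.5563869755317562 0.5703477130202953 y [0.0344 0.0386 0.0428]
top 28 [0.5648 0.0344 0.0363]
0.004 9 x 0.5590941894043022 0.5705676918841105 y [0.0347 0.0361 0.041 ]
0.009 6 x 0.5586658557232277 0.5695777939461351 y [0.0344 0.0366 0.0382]
0.014 9 x 0.5595261348628818 0.5700920293203325 y [0.032  0.0376 0.0408]
0.019 8 x 0.5576730005655894 0.5696380495322537 y [0.0323 0.037  0.0383]
0.024 7 x 0.5586168638292313 0.5729197774875782 y [0.0254 0.0376 0.0402]
0.029 13 x 0.5567553586586299 0.5715628769012709 y [0.0311 0.0383 0.0421]
0.034 19 x 0.5585272265869429 0.5747879104882907 y [0.0255 0.0315 0.0414]
0.039 4 x 0.5583590258019818 0.5707886418854654 y [0.0301 0.0386 0.0449]
top 37 [0.5645 0.0313 0.0968]
49 [0.5667 0.0295 0.0352]
[0.5689 0.0374 0.1625]
[0.5689 0.0374 0.1625]
[0.5689 0.0374 0.1625]
```

send_rows --increments '[[[0,-0.06,0.1,0,0,0],[0,0,0.1,0,0,0],[0,0,0.1,0,0,0],[0,0,0,0,0,0],[0,0,0,0,0,0]]]'

```text
clock: 13.9
eef_pos: [0.5692, 0.0346, 0.1475]
tool_rot: [-0.061, 0.998, 0.0, 0.0]
ft_force: [0.4, -1.1, -2.6]
grip_width: 0.0517
```

```bash
python3 -c "
from h import *
np.set_printoptions(precision=4,suppress=True)
goal([.566,.0305,.22],187)
c=shot('side','side9');p=cloud(c)
g=(c['color'][:,:,2]>.75*c['color'][:,:,0])
for z in np.arange(.034,.074,.006):
      for y in((-.03,.03),(.035,.09)):
        b=box(p[g],[.54,y[0],z],[.59,y[1],z+.006])
        if len(b)>2: print(round(z,3),len(b),'x',np.percentile(b[:,0],[2,50,98]),'y',np.percentile(b[:,1],[2,50,98]))
a=cv2.imread('pics/side9.png')[200:260,280:330];cv2.imwrite('pics/c9.png',cv2.resize(a,None,fx=10,fy=10,interpolation=2))
"
```

```text
shift [ 0.073 -0.073 -1.451] turn [0.    0.001 0.001] tcp [0.5692 0.0346 0.1475] q [ 0.06  0.41  0.08  1.24  0.   -0.06] F [ 0.4 -1.1 -2.6] w 0.0517 t 13.9
0.04 7 x [0.5607 0.5691 0.5749] y [0.0083 0.0111 0.0171]
0.04 8 x [0.5583 0.5627 0.5706] y [0.0492 0.0539 0.0575]
0.046 11 x [0.5608 0.5689 0.5758] y [0.0107 0.0138 0.0167]
0.046 13 x [0.5553 0.5625 0.5706] y [0.0507 0.0544 0.0599]
0.052 12 x [0.5608 0.5701 0.5774] y [0.0108 0.016  0.0187]
0.052 12 x [0.556  0.5658 0.5714] y [0.0504 0.0541 0.0593]
0.058 9 x [0.5619 0.5677 0.5725] y [0.0087 0.0137 0.016 ]
0.058 7 x [0.5571 0.5625 0.5695] y [0.0536 0.0549 0.0574]
0.064 7 x [0.565  0.5682 0.5728] y [0.008  0.0101 0.0191]
0.064 5 x [0.5618 0.5633 0.5674] y [0.0559 0.0566 0.0599]
0.07 5 x [0.5656 0.5681 0.5711] y [0.009  0.0112 0.0122]
0.07 8 x [0.5604 0.5646 0.5667] y [0.0524 0.0568 0.0601]
```

View pics/c9.png

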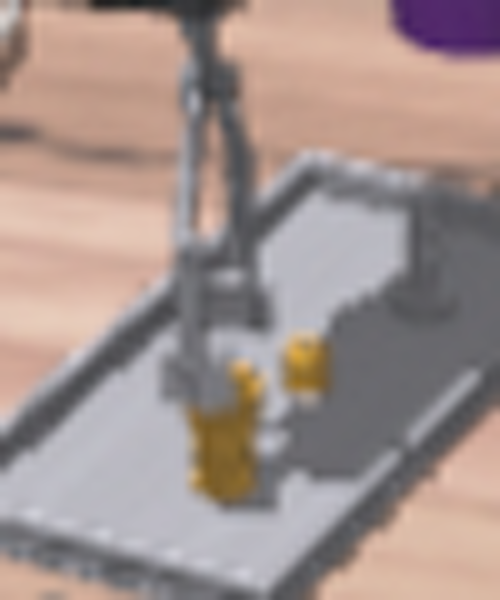

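send_rows --increments '[[[0,0,0.1,0,0,0],[0,0,0.1,0,0,0],[0,0,0,0,0,0]]]'

```text
clock: 14.32
eef_pos: [0.5685, 0.0345, 0.1366]
tool_rot: [-0.061, 0.998, 0.0, -0.001]
ft_force: [-0.6, -1.0, -1.0]
grip_width: 0.0521
```

```bash
python3 -c "
from h import *
np.set_printoptions(precision=4,suppress=True)
goal([.566,.0305,.127],187)
c=shot('side','side10')
a=cv2.imread('pics/side10.png')[200:260,280:330];cv2.imwrite('pics/c10.png',cv2.resize(a,None,fx=10,fy=10,interpolation=2))
"
```

```text
shift [ 0.06  -0.073  0.192] turn [ 0.001 -0.009  0.   ] tcp [0.5685 0.0345 0.1366] q [ 0.06  0.42  0.06  1.21  0.   -0.06] F [-0.6 -1.  -1. ] w 0.0521 t 14.32
```

View pics/c10.png

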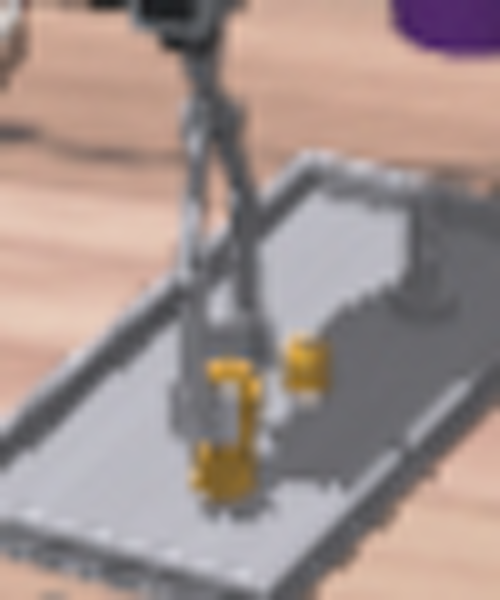

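send_rows --increments '[[[0,0,0.1,0,0,0],[0,0,0.09,0,0,0],[0,0,0,0,0,0],[0,0,0,0,0,0]]]'

```text
clock: 14.88
eef_pos: [0.5691, 0.0345, 0.1279]
tool_rot: [-0.061, 0.998, -0.0, -0.0]
ft_force: [-0.5, 0.6, -1.0]
grip_width: 0.0519
```

```bash
python3 -c "
from h import *
np.set_printoptions(precision=4,suppress=True)
goal([.566,.0305,.127],187)
c=shot('side','side11')
a=cv2.imread('pics/side11.png')[200:260,280:330];cv2.imwrite('pics/c11.png',cv2.resize(a,None,fx=10,fy=10,interpolation=2))
"
```

```text
shift [ 0.072 -0.072  0.018] turn [-0. -0.  0.] tcp [0.5691 0.0345 0.1279] q [ 0.06  0.43  0.04  1.19 -0.   -0.06] F [-0.5  0.6 -1. ] w 0.0519 t 14.88
```

View pics/c11.png

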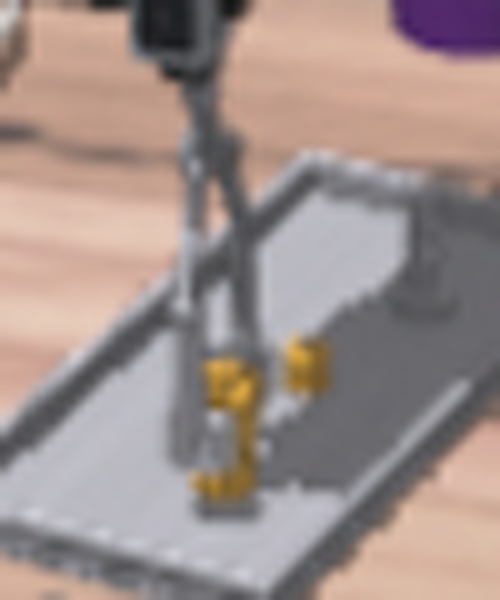

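send_rows --increments '[[[0,0,0,0,0,0],[0,0,0,0,0,0],[0,0,0,0,0,0]]]' --grip 0.48

```text
clock: 15.3
eef_pos: [0.5692, 0.0345, 0.128]
tool_rot: [-0.061, 0.998, -0.0, 0.0]
ft_force: [-0.3, 0.8, -2.1]
grip_width: 0.0443
```

send_rows --increments '[[[0,0,0,0,0,0],[0,0,0,0,0,0],[0,0,0,0,0,0],[0,0,0,0,0,0],[0,0,0,0,0,0],[0,0,0,0,0,0]]]' --grip 0.65

```text
clock: 16.05
eef_pos: [0.5694, 0.0344, 0.1283]
tool_rot: [-0.061, 0.998, -0.0, 0.0]
ft_force: [-1.1, -0.8, 4.9]
grip_width: 0.0342
```

```bash
python3 -c "
from h import *
np.set_printoptions(precision=4,suppress=True)
goal([.566,.0305,.127],187)
c=shot('side','side12')
a=cv2.imread('pics/side12.png')[200:260,280:330];cv2.imwrite('pics/c12.png',cv2.resize(a,None,fx=10,fy=10,interpolation=2))
"
```

```text
shift [ 0.077 -0.069  0.026] turn [-0.002  0.004 -0.   ] tcp [0.5694 0.0344 0.1283] q [ 0.06  0.43  0.05  1.19 -0.   -0.06] F [-1.1 -0.8  4.9] w 0.0342 t 16.05
```

View pics/c12.png

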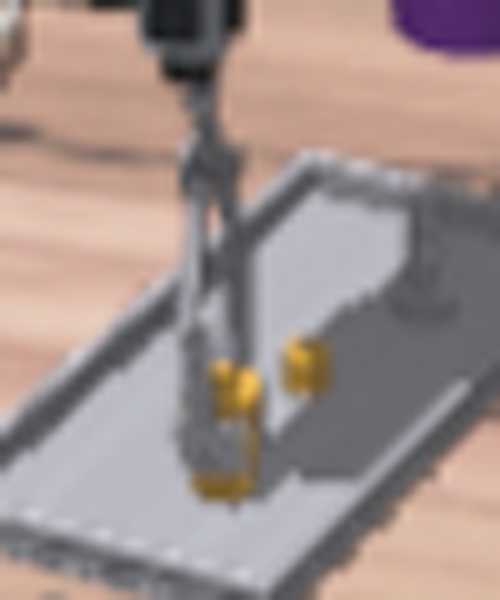

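send_rows --increments '[[[0,0,0,0,0,0],[0,0,0,0,0,0],[0,0,0,0,0,0],[0,0,0,0,0,0]]]' --grip 0.7

```text
clock: 16.6
eef_pos: [0.5694, 0.0344, 0.1283]
tool_rot: [-0.061, 0.998, -0.0, 0.0]
ft_force: [-0.6, -1.9, 5.5]
grip_width: 0.0342
```

send_rows --increments '[[[0,0,-0.05,0,0,0],[0,0,-0.1,0,0,0],[0,0,-0.2,0,0,0],[0,0,-0.2,0,0,0],[0,0,0,0,0,0]]]'

```text
clock: 17.23
eef_pos: [0.5702, 0.0346, 0.1569]
tool_rot: [-0.061, 0.998, 0.0, 0.001]
ft_force: [-0.5, 0.5, -1.9]
grip_width: 0.034
```

```bash
python3 -c "
from h import *
np.set_printoptions(precision=4,suppress=True)
goal([.566,.0305,.127],187)
c=shot('side','side13')
a=cv2.imread('pics/side13.png')[180:260,270:340];cv2.imwrite('pics/c13.png',cv2.resize(a,None,fx=7,fy=7,interpolation=2))
"
```

```text
shift [ 0.094 -0.072  0.598] turn [-0.001  0.017  0.   ] tcp [0.5702 0.0346 0.1569] q [ 0.06  0.41  0.09  1.25  0.   -0.06] F [-0.5  0.5 -1.9] w 0.034 t 17.23
```

View pics/c13.png

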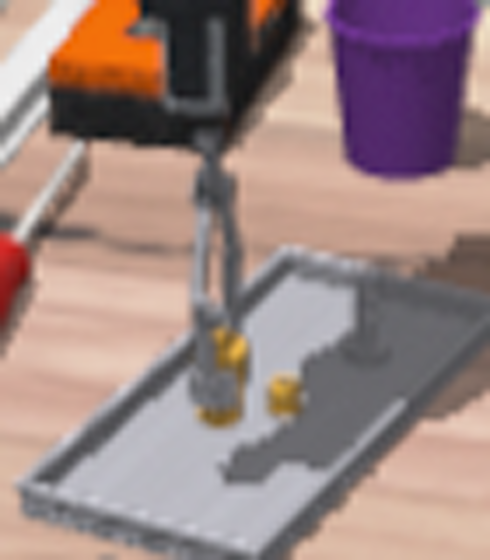

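send_rows --increments '[[[0,0,-0.2,0,0,0],[0,0,-0.4,0,0,0],[0,0,-0.4,0,0,0],[0,0,-0.4,0,0,0],[0,0,-0.3,0,0,0],[0,0,-0.15,0,0,0],[0,0,0,0,0,0]]]'

```text
clock: 18.15
eef_pos: [0.5693, 0.0345, 0.2482]
tool_rot: [-0.061, 0.998, 0.0, 0.0]
ft_force: [-0.3, -0.1, -2.1]
grip_width: 0.0343
```

```bash
python3 -c "
from h import *
np.set_printoptions(precision=4,suppress=True)
goal([.502,-.257,.25],187)
c=shot('side','side14')
a=cv2.imread('pics/side14.png')[130:260,260:400];cv2.imwrite('pics/c14.png',cv2.resize(a,None,fx=4,fy=4,interpolation=2))
"
```

```text
shift [ 2.046 -5.623 -0.037] turn [-0.     0.003  0.   ] tcp [0.5693 0.0345 0.2482] q [ 0.06  0.37  0.28  1.48  0.   -0.06] F [-0.3 -0.1 -2.1] w 0.0343 t 18.15
```

View pics/c14.png

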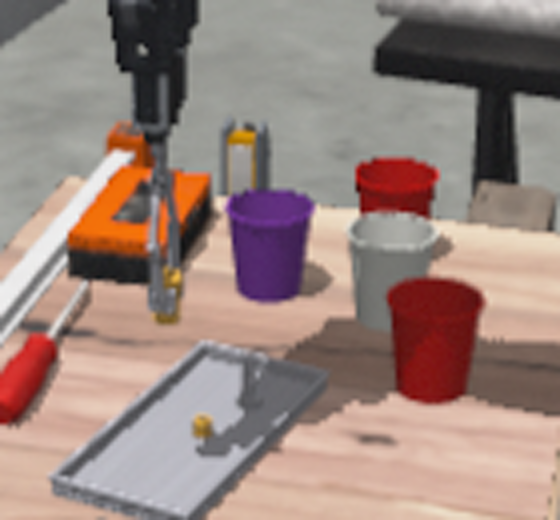

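Insert is in the jaws and clear of the tray; sleeve and bolt stand. Moving over to the cup.

send_rows --increments '[[[0.1,-0.25,0,0,0,0],[0.18,-0.5,0,0,0,0],[0.22,-0.6,0,0,0,0],[0.22,-0.6,0,0,0,0],[0.22,-0.6,0,0,0,0],[0.22,-0.6,0,0,0,0],[0.22,-0.6,0,0,0,0],[0.22,-0.6,0,0,0,0]]]'

```text
clock: 19.2
eef_pos: [0.515, -0.1927, 0.2472]
tool_rot: [-0.061, 0.998, 0.0, -0.001]
ft_force: [0.4, -0.1, -1.3]
grip_width: 0.0344
```

send_rows --increments '[[[0.2,-0.6,0,0,0,0],[0.14,-0.4,0,0,0,0],[0.1,-0.27,0,0,0,0],[0,0,0,0,0,0],[0,0,0,0,0,0]]]'

```text
clock: 19.82
eef_pos: [0.5023, -0.2561, 0.2479]
tool_rot: [-0.061, 0.998, 0.0, 0.0]
ft_force: [-0.7, 0.2, -1.1]
grip_width: 0.0342
```

```bash
python3 -c "
from h import *
np.set_printoptions(precision=4,suppress=True)
goal([.502,-.257,.25],187)
c=shot('side','side15');t=shot('top','top15')
a=cv2.imread('pics/side15.png')[130:250,300:400];cv2.imwrite('pics/c15.png',cv2.resize(a,None,fx=5,fy=5,interpolation=2))
a=cv2.imread('pics/top15.png')[130:290,340:500];cv2.imwrite('pics/c15t.png',cv2.resize(a,None,fx=4,fy=4,interpolation=2))
for n,c in(('s',c),('t',t)):
    p=cloud(c);col=c['color'].astype(int);m=(col[:,:,2]<.55*col[:,:,0])&(col[:,:,1]>.5*col[:,:,0])
    q=box(p[m],[.44,-.33,.08],[.56,-.2,.2]);print(n,len(q))
    if len(q):print(q.min(0),q.max(0),np.median(q,0))
    q=box(p,[.44,-.31,.066],[.55,-.21,.084]);print('rim',cv2.minEnclosingCircle((q[:,:2]*1000).astype('f')))
"
```

```text
shift [ 0.008 -0.017 -0.043] turn [0.003 0.    0.005] tcp [ 0.5023 -0.2561  0.2479] q [-0.47  0.36  0.26  1.47  0.   -0.59] F [-0.7  0.2 -1.1] w 0.0342 t 19.82
s 24
[ 0.4883 -0.2651  0.1214] [ 0.509  -0.2445  0.1588] [ 0.4969 -0.2549  0.1321]
rim ((499.3401184082031, -260.2509460449219), 40.24201583862305)
t 60
[ 0.49   -0.2687  0.1329] [ 0.5059 -0.2424  0.1956] [ 0.4995 -0.2589  0.1545]
rim ((496.48687744140625, -250.30780029296875), 33.63224792480469)
```

View pics/c15.png

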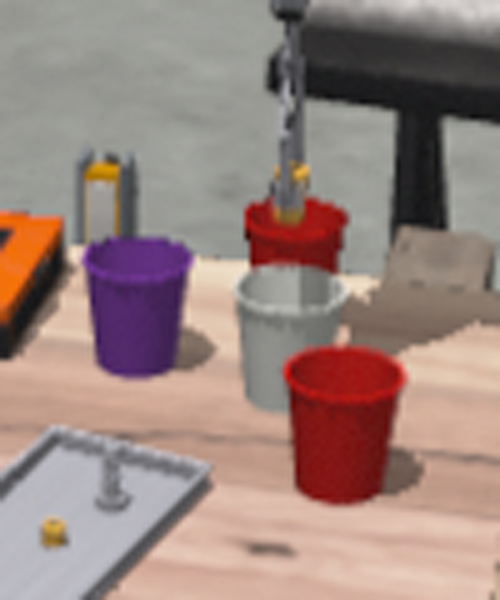

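View pics/c15t.png

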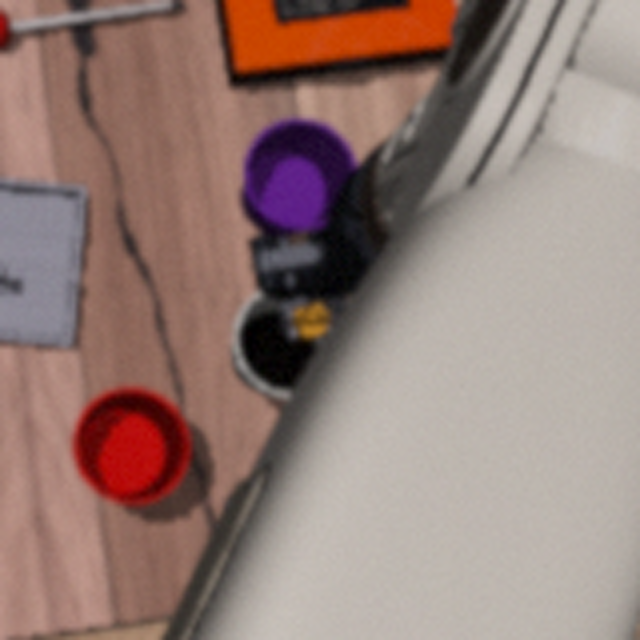

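send_rows --increments '[[[0,-0.04,0.1,0,0,0],[0,0,0.15,0,0,0],[0,0,0.1,0,0,0],[0,0,0,0,0,0],[0,0,0,0,0,0],[0,0,0,0,0,0],[0,0,0,0,0,0]]]'

```text
clock: 20.8
eef_pos: [0.5025, -0.2589, 0.2306]
tool_rot: [-0.061, 0.998, -0.0, 0.0]
ft_force: [-0.4, 0.3, -1.9]
grip_width: 0.0341
```

```bash
python3 -c "
from h import *
np.set_printoptions(precision=4,suppress=True)
goal([.502,-.258,.23],187)
c=shot('side','side16');t=shot('top','top16')
a=cv2.imread('pics/side16.png')[150:230,320:400];cv2.imwrite('pics/c16.png',cv2.resize(a,None,fx=7,fy=7,interpolation=2))
for n,c in(('s',c),('t',t)):
    p=cloud(c);col=c['color'].astype(int);m=(col[:,:,2]<.55*col[:,:,0])&(col[:,:,1]>.5*col[:,:,0])
    q=box(p[m],[.44,-.33,.08],[.56,-.2,.2]);print(n,len(q))
    if len(q):print(q.min(0),q.max(0),np.median(q,0))
"
```

```text
shift [0.008 0.019 0.013] turn [-0.002  0.002 -0.   ] tcp [ 0.5025 -0.2589  0.2306] q [-0.48  0.37  0.23  1.43 -0.   -0.6 ] F [-0.4  0.3 -1.9] w 0.0341 t 20.8
s 26
[ 0.4896 -0.2729  0.1069] [ 0.5078 -0.2501  0.1408] [ 0.4948 -0.2583  0.127 ]
t 61
[ 0.4897 -0.2703  0.1251] [ 0.5069 -0.2446  0.189 ] [ 0.4992 -0.2615  0.1374]
```

View pics/c16.png

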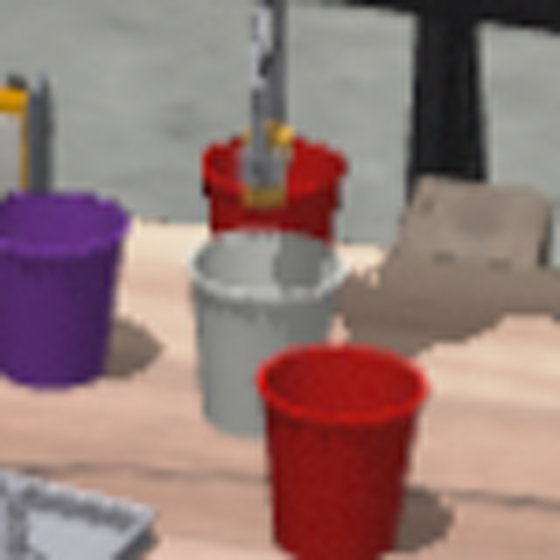

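```bash
python3 -c "
from h import *
print(job_done()); print(get_obs()['grip_width'])"
```

```text
the job is handed in; nothing more can be done
None
the job is handed in; nothing more can be done
```

I took the tongs out of the block at a light squeeze and shut them on the insert. I lifted it out of the tray and handed in with it held over the white cup at about 21 s of the 45 s allowed. The hand-in reports no verdict.

**Last checks, from the camera images:**
- The insert hangs upright. Its centre is at about (0.498, -0.26), within roughly 3 mm of the cup's axis in both views.
- Its underside is at about z = 0.107 m, roughly 30 mm above the rim.
- The fingers hold steady at 34 mm apart.
- The cup stands where it was. The sleeve and bolt were standing in a picture taken during the carry, a couple of seconds before the end.

**What disagreed with the text:**
- **Fingertips:** in the pictures they stood about 20 to 25 mm farther behind the TCP than the text says, so I set the grasp heights from the images.
- **Closed width:** the fingers stopped at 34 mm instead of about 37 mm. The jaws seem to sit lower on the insert than its collar, but it did not slip during the lift or the carry.
- **Camera bias:** the side and top views differed by up to about 4 mm in y. I centred the jaws mostly on the side view.

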